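# Clamp a jar on the laboratory shaker

### The arm

A 6-joint arm with a two-finger parallel gripper is mounted at the origin on the work surface. World frame = base frame: x ahead of the robot, y to its left, z up, the work surface at z = 0. Lengths are in m, angles in rad, forces in N, time in s.
With the tool pointing down it reaches from about 0.25 to 0.725 m from the base axis. Payload 4 kg.
Tool frame: the origin (TCP) lies midway between the tips of the shut fingers; the grasp point (between the pads) lies pinch_z behind it (pinch_z is the distance from the TCP to the grasp point, in m); z points along the fingers, y is the direction in which the jaws open and shut (so a half turn about z gives the same grasp; the last joint's range is limited). The gripper opens to 85 mm and grips with 20 to 120 N. Pads are 22 mm wide; open, the fingers measure 114 mm over their backs; the gripper's body (76 mm by 85 mm) begins 54 mm behind the grasp point. The pads swing forward as they close: fully open they stand 13 mm farther back than shut.
Start: joints at [0, 0.241, 0.005, 1.335, 0, 1.571], TCP at [0.5, -0, 0.231] pointing down, gripper open.
Joint ranges: [-2.72, 2.72], [-1.05, 1.87], [-1.09, 1.28], [-1.99, 2.15], [-1.42, 1.44], [-3.14, 3.14]. Speed limits (rad/s): [2.79, 2.79, 3.14, 3.14, 3.14, 3.14].

### API

Orientations are given as a unit quaternion [x, y, z, w].
In Python, from workcell import * gives the robot as it stands.
- The arm moves only by the tool move_arm, never from a script. Its argument "motion" is a list of rows, each a list of 3 entries, a list of its own where there are three numbers: the finger opening in mm, from 0 to 85.4, then the shift along the tool's x, y, z in units of 50 mm (1.0 is 50 mm), then the turn about the tool's z in units of 6 degrees (1.0 is 6 degrees). In form: [[claw, [dx, dy, dz], roll], ...]. A call has exactly 10 rows; each row is the pose to reach, as a shift and turn from the pose commanded when the call began, along the tool's axes at that moment; what a row does not reach only later rows make up. A row lasts 1/10 s, in which the tool goes at most 50 mm and 8.59 degrees, less where a joint would pass 70% of its speed; a pose out of reach is approached as far as the arm can. A call with a gripper value outside its range is refused whole. The fingers move at their own pace and stop on an object; the grip force is fixed at half the most. Time passes only in rows, so rows that repeat a pose let the fingers close, or fill a call up. It gives the time, the measured TCP pose, the force and the opening at its end, in the units of the state.
- get_obs(): the state, without advancing time (a new reading comes with each control period).
- camera(name): name is "scene" or "side" or "wrist"; returns a dict with "color" (480x640x3 uint8, red, green, blue), "fx", "fy", "cx", "cy" (pixels), "rvec" (rotation vector, rad) and "tvec" (3), from world to camera coordinates, as OpenCV has them; the wrist camera has in their place "mount" (4x4, takes a point from camera to tool coordinates, whose origin is the TCP and whose axes are the flange's). Camera axes: x right, y down, z forward; pixel columns grow to the right and rows downward; lengths in m; the calibration is good to about 2 mm. A picture is of the moment at which its call begins: read the wrist's pose just before it. There is no depth.
- job_done(): hands the job in, once; it reports no verdict.
The state is a dict: "clock": time; "joint_pos": joint angles; "joint_vel": joint speeds; "tau": joint torques, N m; "eef_pos": TCP position; "tool_rot": TCP orientation; "ft_force": force on the tool from outside, world axes, zero at the start; "ft_torque": the same for the moment, N m; "grip_width": finger opening in m.
Only numpy, scipy, OpenCV 4.12 (cv2) and the standard library are available. Lean on these libraries where they do the work, as an engineer would, in place of code of your own. Each camera call takes 0.05 s, during which the arm holds its last target.

### The job

Get the capped jar ready for shaking: slide the blue clamp bracket along its guides until its rubber buffers hold the jar snugly against the sprung buffer stop, pressing gently because it is glass. Then turn the black wing knob clockwise until you feel its foot bite on the bracket, and about a quarter turn more but no further. Leave the other glassware where it is.

Things in the scene. Friction and masses are not known exactly. Their poses are not given: they have to be found in the camera images.
- shaker: Fixed bench shaker, pale housing, aluminium platform 250 x 340 mm whose top is 100 mm above the origin (on the bench under its centre; z up). The bracket slides along its +y towards the jar, on the line x = 0, between two guide strips 6 mm high with 1 mm of play. The wing knob's fixed stud stands on that line at y = -20 mm.
- bracket: Loose blue steel clamp bracket, about 0.55 kg, flat on the platform; origin under its foot, axes as the shaker's. Foot 70 (x) x 145 (y) x 8 mm thick, slotted round the stud; it carries a jaw (far end), a heel tab (near end) and a side flange, one piece. It slides with 2 to 5 N of friction.
- heel_tab (a point): Middle of the top edge of the rear face of the bracket's heel tab: an upright plate 44 mm wide (x), 8 mm thick (y), 50 mm high, the bracket's rearmost part; push its rear face towards +y or pinch it. Axes as the bracket's.
- flange (a point): Middle of the inner top edge of the bracket's upright side flange: 4 mm thick, 46 mm high, 110 mm long (along y), its inner face 30 mm from the slide line on the -x side, so that the knob's wings sweep 4 mm from it.
- jaw (a point): Point midway between the centres of the jaw's two rubber domes (radius 8 mm, at x = -17 and +17 mm, 30 mm up) in front of the jaw plate (64 mm wide, 50 mm high, 4 to 14 mm behind this point). When both domes touch the jar, the jar's axis is 34 mm ahead (+y) of this point.
- jar: Capped glass jar, white cap, amber contents, 60 mm across, 76 mm high, about 0.25 kg, standing loose on the platform between jaw and buffer stop; origin under its centre, z up. It slides with 1 to 2.5 N of friction.
- buffer: Buffer stop: blue sprung plate with two rubber domes on a fixed post at the far end of the slide line; origin midway between the domes' centres, 30 mm above the platform, axes as the shaker's. A jar resting on both domes has its axis 34 mm before it (-y). It gives along +y by only 1 mm per 12 N.
- wing_knob: Black wing knob on the stud; origin on its axis at the underside of the wings, which lie along its x: 52 mm tip to tip, 8 mm thick (y), z = 0 to 20; hub 20 mm across, to z = 14. Clockwise from above tightens, sinking 1.27 mm/rad. Start angle and gap under its foot (0.4 to 4.2 mm) vary. Loose it takes 0.06 N m; once it bites, about 0.1 N m and 17 N of clamping more per rad. It stays where left.
- flask: Glass conical flask, 82 mm across, 120 mm high, loose on the bench to the +y side of the shaker; origin under its centre. Leave it alone.
- reagent: Amber bottle, blue cap, 62 mm across, 125 mm high, loose on the bench to the -y side of the shaker; origin under its centre. Leave it alone.
- vial: Small amber vial, white cap, 28 mm across, 47 mm high, loose on the platform on the bracket's +x side; origin under its centre. Leave it alone.
Things that resemble listed ones, but are neither listed nor needed, are in the scene too. There is more than one size of the bracket; the one meant has the size given above.

How it is judged:
By the outcome, as a careful person would: the job done as asked, in the order asked, and still so for the second after the job is handed in, with the robot touching nothing.
It also fails if it takes over 70 s, if anything falls off the work surface, if the arm or the gripper's body presses on something with over 40 N, if the wrist force passes 120 N, or if a joint passes its speed limit or range.

## Working session

There is one attempt and no reset: what is moved stays moved. The work goes in short steps, Python scripts to look and compute and a tool call to move; the robot and the scene stay as the last step left them, time stands still between calls to the robot, and variables do not carry over. Pictures are saved under pics/ and viewed, and the job is handed in when it is done.

Besides the shell and the picture viewer there is one more tool, called after "Call:" by a JSON object that holds its "api" and its "payload". move_arm: Moves the arm, as the interface text tells. Its arguments: {"type":"object","properties":{"motion":{"type":"array","items":{"type":"array"}}},"required":["motion"]}

```bash
ls; mkdir -p pics
python3 - <<'E'
from workcell import *
import cv2
o=get_obs();print(o)
for n in("scene","side","wrist"):
    c=camera(n);cv2.imwrite(f"pics/{n}0.png",c["color"][:,:,::-1]);print(n,{k:v for k,v in c.items() if k!="color"})
try: print(pinch_z)
except Exception as e: print(e)
E
```

```text
pics
{'clock': 0.0, 'joint_pos': array([-2.79183505e-06,  2.41409590e-01,  3.71845069e-03,  1.33521952e+00,
       -2.45441119e-05,  1.57078345e+00]), 'joint_vel': array([ 1.31982414e-03, -5.85019824e-04, -2.22363674e-04, -5.18497212e-04,
       -8.71980982e-05,  1.10168365e-03]), 'tau': array([ 5.50268451e-04, -3.72315860e+01,  2.52406776e+01,  1.67737965e-02,
        2.29149265e-05,  1.14679995e-05]), 'eef_pos': array([ 4.99356859e-01, -8.84325993e-06,  2.30412465e-01]), 'tool_rot': array([ 0.70710281,  0.70710996, -0.0007562 , -0.00073886]), 'ft_force': array([0.39266049, 0.4240242 , 0.29016019]), 'ft_torque': array([ 0.01075027, -0.00438162,  0.00515545]), 'grip_width': 0.08542032237204877}
scene {'fx': 497.26919438425176, 'fy': 497.26919438425176, 'cx': 321.2842526524818, 'cy': 237.07611712757918, 'rvec': array([ 2.03778461,  0.69882311, -0.35355041]), 'tvec': array([-0.41689731, -0.04488559,  1.18442405])}
side {'fx': 485.07277671913255, 'fy': 485.07277671913255, 'cx': 320.83425616877867, 'cy': 239.5999399418168, 'rvec': array([ 2.04676913, -0.3526047 ,  0.19659788]), 'tvec': array([-0.42739763,  0.21040088,  0.866989  ])}
wrist {'fx': 376.806098497441, 'fy': 376.806098497441, 'cx': 320.50613788837757, 'cy': 239.183903414474, 'mount': array([[-1.24744136e-04, -9.50275453e-01, -3.11410577e-01,
         7.87644987e-02],
       [ 9.99999657e-01, -3.73338696e-04,  7.38672745e-04,
         3.91500257e-05],
       [-8.18204196e-04, -3.11410378e-01,  9.50275174e-01,
        -1.43909880e-01],
       [ 0.00000000e+00,  0.00000000e+00,  0.00000000e+00,
         1.00000000e+00]])}
0.0187
```

View pics/scene0.png

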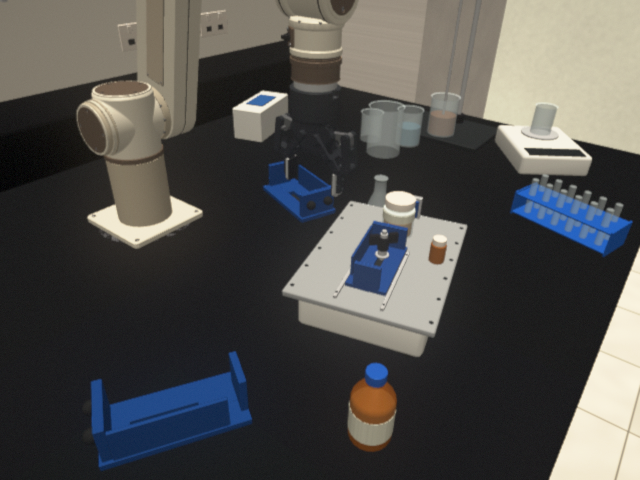

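View pics/side0.png

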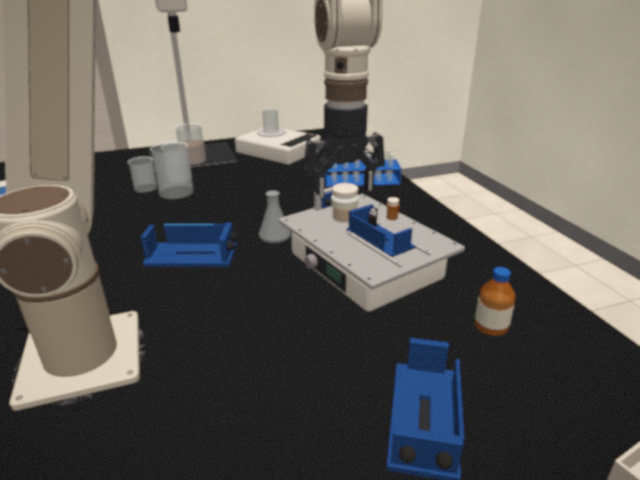

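View pics/wrist0.png

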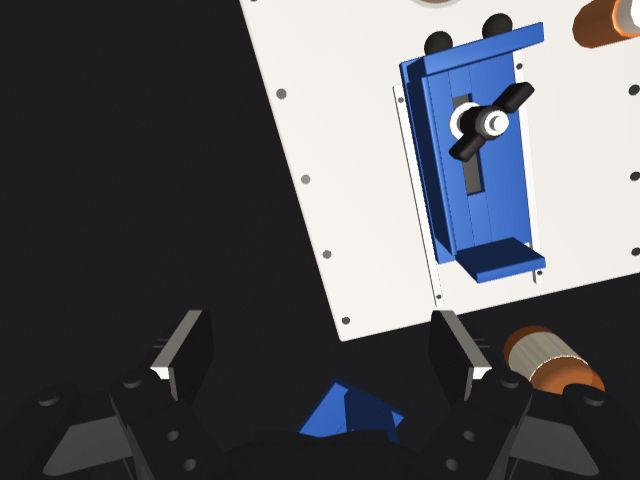

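The candidate brackets in the scene view are at (375,258) on the platform with knob and guides, (300,195) loose on the bench, and (170,410) loose and larger. The one on the platform around the stud is meant. I'll check it in close crops.

Run:
```python
import cv2
a=cv2.imread("pics/scene0.png")[185:350,280:480];cv2.imwrite("pics/c1.png",cv2.resize(a,None,fx=4,fy=3.6,interpolation=cv2.INTER_CUBIC)[:600])
a=cv2.imread("pics/side0.png")[175:305,270:470];cv2.imwrite("pics/c2.png",cv2.resize(a,None,fx=4,fy=4,interpolation=cv2.INTER_CUBIC))
```

```text
(no output)
```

View pics/c1.png

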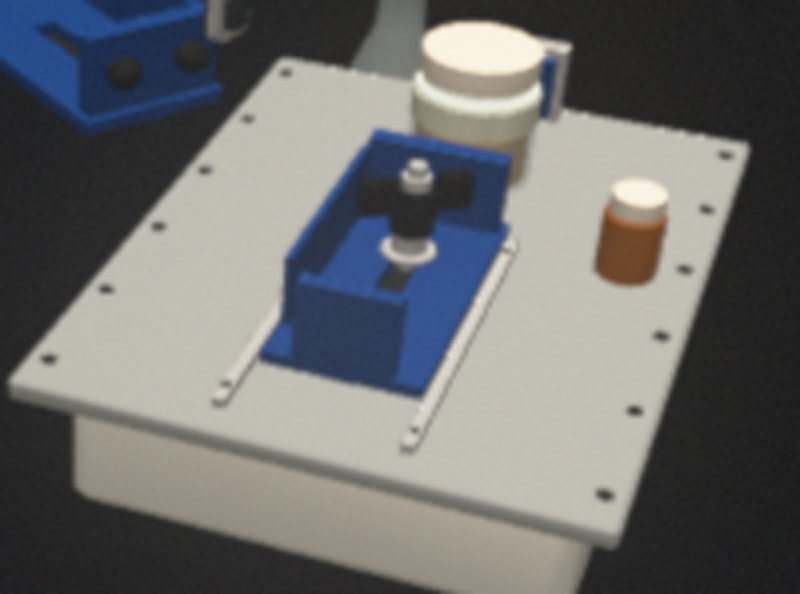

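View pics/c2.png

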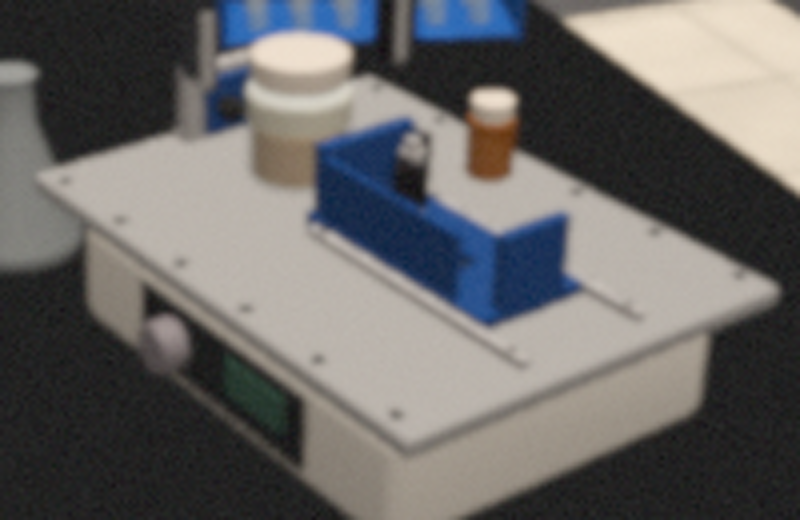

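```bash
cat > h.py <<'E'
import numpy as np,cv2,json
from scipy.optimize import least_squares
from scipy.spatial.transform import Rotation as R
from workcell import *
def cams():
    out={}
    for n in("scene","side"):
        c=camera(n);out[n]=c
    return out
def proj(c,P,obs=None):
    P=np.atleast_2d(P)
    if "rvec" in c: Q=R.from_rotvec(c["rvec"]).apply(P)+c["tvec"]
    else:
        T=np.eye(4);T[:3,:3]=R.from_quat(obs["tool_rot"]).as_matrix();T[:3,3]=obs["eef_pos"]
        M=np.linalg.inv(T@c["mount"]);Q=P@M[:3,:3].T+M[:3,3]
    return np.c_[c["fx"]*Q[:,0]/Q[:,2]+c["cx"],c["fy"]*Q[:,1]/Q[:,2]+c["cy"]]
def sh2w(p,P):
    c,s=np.cos(p[2]),np.sin(p[2]);P=np.atleast_2d(P)
    return np.c_[p[0]+c*P[:,0]-s*P[:,1],p[1]+s*P[:,0]+c*P[:,1],P[:,2]]
E
python3 - <<'E'
from h import *
o=get_obs();C=cams();C["wrist"]=camera("wrist")
c1=lambda X,Y:(280+X/4,185+Y/3.6); c2=lambda X,Y:(270+X/4,175+Y/4)
ob=[("scene",(-.125,.17,.1),c1(282,57)),("scene",(.125,.17,.1),c1(748,145)),("scene",(.125,-.17,.1),c1(615,535)),("scene",(-.125,-.17,.1),c1(12,382)),
("side",(-.125,.17,.1),c2(38,176)),("side",(-.125,-.17,.1),c2(405,443)),("side",(.125,-.17,.1),c2(778,288)),("wrist",(-.125,-.17,.1),(341,341))]
f=lambda p:np.concatenate([(proj(C[n],sh2w(p,P),o)-uv).ravel() for n,P,uv in ob])
r=least_squares(f,[.6,.15,.2],loss='soft_l1');print(r.x,np.degrees(r.x[2]));print(f(r.x).reshape(-1,2).round(1))
p=r.x
# bracket: heel rear top edge y=h ; jaw ; wrist pixels
def ray(c,uv,z):
    g=least_squares(lambda q:(proj(c,[[q[0],q[1],z]],o)-uv).ravel(),[.6,.15]).x
    d=g-p[:2];c_,s=np.cos(p[2]),np.sin(p[2]);return np.array([c_*d[0]+s*d[1],-s*d[0]+c_*d[1]])
W=C["wrist"]
for nm,uv,z in[("heelL",(478,283),.15),("heelR",(546,262),.15),("jawL",(404,65),.15),("jawR",(543,25),.15),("wing1",(524,88),.14),("wing2",(459,152),.14),("stud",(497,123),.15)]:
    print(nm,ray(W,uv,z))
S=C["scene"]
print("jarS top",ray(S,c1(481,48),.176),"stud",ray(S,c1(419,165),.155),"heelS",ray(S,c1(297,281),.15),ray(S,c1(405,300),.15))
Sd=C["side"]
print("jar side",ray(Sd,c2(301,57),.176),"heel side",ray(Sd,c2(497,243),.15),ray(Sd,c2(565,217),.15), "vial",ray(Sd,c2(493,103),.147),ray(S,c1(639,195),.147))
print("stud side top",ray(Sd,c2(413,142),.155))
E
```

```text
[0.59233023 0.09511035 0.26486931] 15.175893462233162
[[-0.1 -0.2]
 [ 1.3 -0.3]
 [ 2.1  0.2]
 [-1.5 -0.2]
 [-1.5 -0.9]
 [ 0.5 -0.5]
 [ 0.6 -0.9]
 [-0.7  0.4]]
heelL [-0.02187544 -0.11836648]
heelR [ 0.02207545 -0.11505605]
jawL [-0.04304698  0.02190049]
jawR [0.03158736 0.02165189]
wing1 [ 0.02382548 -0.00764497]
wing2 [-0.01794741 -0.03384378]
stud [ 0.00214395 -0.02163452]
jarS top [-0.00035043  0.08000481] stud [-0.00276258 -0.00985621] heelS [-0.02220112 -0.1165576 ] [ 0.02114363 -0.11299142]
jar side [-0.0040854   0.07270834] heel side [-0.02891795 -0.11910794] [ 0.017016  -0.1181683] vial [0.08565857 0.01129899] [0.08926872 0.01552298]
stud side top [ 0.0047225  -0.01508283]
```

The crops confirm the choice: the platform bracket at scene (375,258) is slotted round the stud with the guides beside it. The poses agree with the given sizes (heel 44 mm wide, stud at y=-20). Next I move to a look-down pose with the tool aligned to the shaker.

Call:
{"api": "move_arm", "payload": {"motion": [[85,[0.15,0.3,-0.2],-0.4],[85,[0.3,0.65,-0.45],-0.8],[85,[0.45,1.0,-0.7],-1.2],[85,[0.6,1.4,-0.95],-1.6],[85,[0.75,1.7,-1.15],-2.0],[85,[0.85,1.95,-1.3],-2.3],[85,[0.94,2.12,-1.4],-2.53],[50,[0.94,2.12,-1.4],-2.53],[20,[0.94,2.12,-1.4],-2.53],[0,[0.94,2.12,-1.4],-2.53]]}}

```text
clock: 1.3
eef_pos: [0.6053, 0.0467, 0.3009]
tool_rot: [0.608, 0.794, -0.0, -0.0]
ft_force: [-0.7, 0.1, 0.3]
grip_width: 0.0433
```

Run:
```python
from h import *
o=get_obs();c=camera("wrist");cv2.imwrite("pics/w1.png",c["color"][:,:,::-1]);print(o)
json.dump({k:np.array(o[k]).tolist() for k in o},open("w1.json","w"))
```

```text
{'clock': 1.3, 'joint_pos': array([ 7.71159409e-02,  4.54921359e-01,  4.90563821e-01,  1.60763551e+00,
       -1.10826006e-04,  1.38351104e+00]), 'joint_vel': array([-0.00152557, -0.0038462 , -0.00177842, -0.00062096,  0.00051937,
       -0.00277787]), 'tau': array([ 1.06085117e-01, -4.77231967e+01,  2.59553075e+01, -1.61736557e-02,
        4.27371895e-03,  1.68546572e-03]), 'eef_pos': array([0.60533179, 0.04673975, 0.30087193]), 'tool_rot': array([ 6.07728690e-01,  7.94144494e-01, -4.40447883e-04, -4.08790417e-04]), 'ft_force': array([-0.66704957,  0.0946973 ,  0.29788509]), 'ft_torque': array([0.03039939, 0.00225397, 0.06727372]), 'grip_width': 0.043306665218270715}
```

View pics/w1.png

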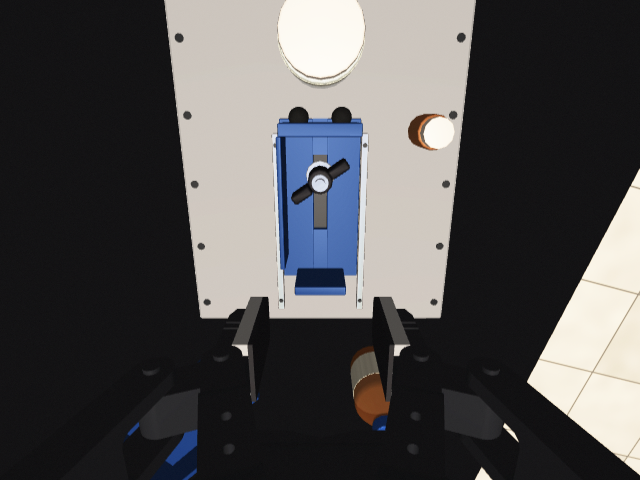

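```bash
cat >> h.py <<'E'
P0=[0.59233,0.09511,0.26487]
def ray(c,uv,z,o=None,p=P0):
    g=least_squares(lambda q:(proj(c,[[q[0],q[1],z]],o)-uv).ravel(),[.6,.15]).x
    d=g-p[:2];c_,s=np.cos(p[2]),np.sin(p[2]);return np.array([c_*d[0]+s*d[1],-s*d[0]+c_*d[1]]).round(4)
def toolsh(o,p=P0):
    d=np.array(o["eef_pos"][:2])-p[:2];c_,s=np.cos(p[2]),np.sin(p[2]);
    m=R.from_quat(o["tool_rot"]).as_matrix()
    return np.r_[c_*d[0]+s*d[1],-s*d[0]+c_*d[1],o["eef_pos"][2]].round(4),np.degrees(np.arctan2(m[1,0],m[0,0])-p[2]).round(2)
E
python3 - <<'E'
from h import *
o=json.load(open("w1.json"));W=camera("wrist");C=cams()
w=lambda n,uv,z:print(n,ray(W,uv,z,o))
print(toolsh(o))
w("cornerL",(202,318),.1);w("cornerR",(441,318),.1)
w("heelL",(295,294),.15);w("heelR",(345,294),.15);w("heelfrontL",(298,268),.15)
w("jaw rear L",(278,136),.15);w("jaw rear R",(363,136),.15);w("jaw front L",(278,123),.15);w("foot end",(285,274),.108)
w("guide L end",(281,306),.106);w("guide R end",(362,306),.106);w("stud",(320,182),.155)
for z in(.125,.13,.135,.14,.145,.15): w("w1 %g"%z,(293,198),z);w("w2",(347,165),z)
w("jarcap",(321,31),.176)
c1=lambda X,Y:(280+X/4,185+Y/3.6)
print("buffer plate top",ray(C["scene"],c1(552,58),.155),ray(C["scene"],c1(568,45),.155))
print("buffer side",ray(C["side"],(270+205/4,175+98/4),.15),ray(C["side"],(270+245/4,175+72/4),.15))
a=cv2.imread("pics/w1.png")[0:320,220:420];
cv2.imwrite("pics/w1c.png",cv2.resize(a[100:300,30:],None,fx=4,fy=3,interpolation=cv2.INTER_CUBIC))
for n in C: cv2.imwrite(f"pics/{n}1.png",C[n]["color"][:,:,::-1])
a=C["scene"]["color"][185:285,350:470,::-1];cv2.imwrite("pics/s1c.png",cv2.resize(a,None,fx=6,fy=6,interpolation=cv2.INTER_CUBIC))
a=C["side"]["color"][175:255,300:420,::-1];cv2.imwrite("pics/d1c.png",cv2.resize(a,None,fx=6,fy=6,interpolation=cv2.INTER_CUBIC))
E
```

```text
(array([-1.000e-04, -5.010e-02,  3.009e-01]), np.float64(89.97))
cornerL [-0.123 -0.17 ]
cornerR [ 0.1241 -0.1701]
heelL [-0.0224 -0.1178]
heelR [ 0.0208 -0.1178]
heelfrontL [-0.0194 -0.0935]
jaw rear L [-0.0324  0.0141]
jaw rear R [0.0318 0.0141]
jaw front L [-0.0321  0.0235]
foot end [-0.0348 -0.1172]
guide L end [-0.0401 -0.153 ]
guide R end [ 0.0413 -0.153 ]
stud [-0.0007 -0.0199]
w1 0.125 [-0.0241 -0.0388]
w2 [ 0.0219 -0.0107]
w1 0.13 [-0.0237 -0.0377]
w2 [ 0.0216 -0.01  ]
w1 0.135 [-0.0233 -0.0367]
w2 [ 0.0212 -0.0094]
w1 0.14 [-0.0229 -0.0356]
w2 [ 0.0209 -0.0088]
w1 0.145 [-0.0226 -0.0345]
w2 [ 0.0205 -0.0082]
w1 0.15 [-0.0222 -0.0335]
w2 [ 0.0202 -0.0076]
jarcap [0.0001 0.0798]
buffer plate top [0.0261 0.1232] [0.03   0.1414]
buffer side [-0.0464  0.106 ] [-0.0064  0.1231]
```

View pics/w1c.png

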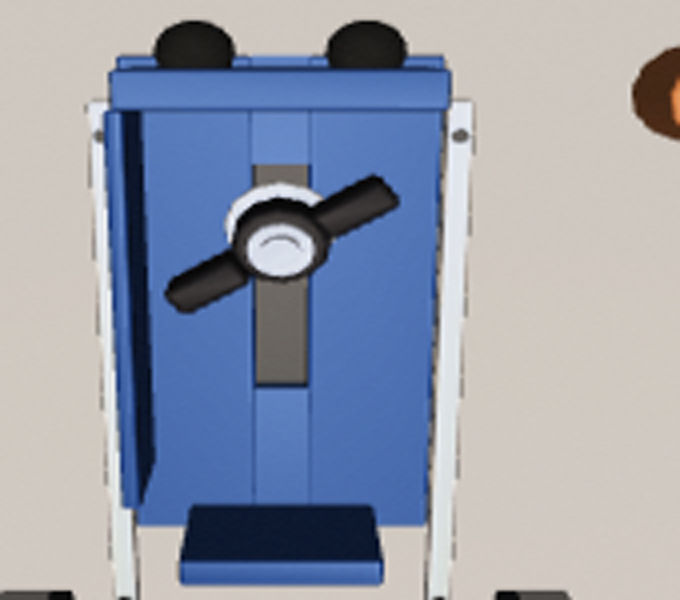

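View pics/s1c.png

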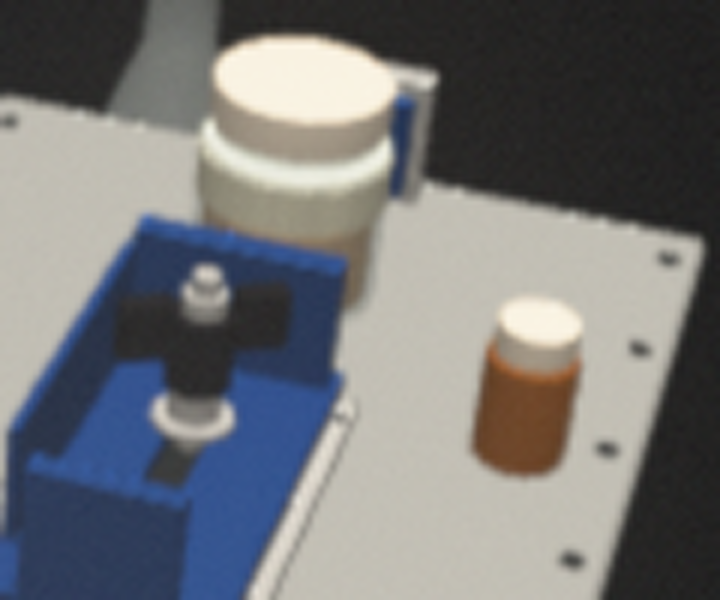

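View pics/d1c.png

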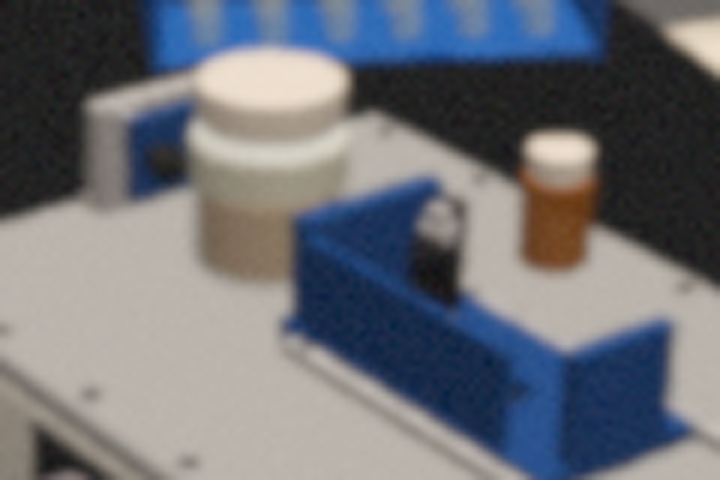

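The picture shows the jar cap at (321,31), the stud at (320,182), the heel edge at v=294, and the wing tips at (293,198) and (347,165). The jar is about 15 mm ahead of the jaw. I'll go down behind the heel with the fingers shut.

Call:
{"api": "move_arm", "payload": {"motion": [[0,[-0.3,0,0.2],0],[0,[-0.75,0,0.5],0],[0,[-1.2,0,0.9],0],[0,[-1.65,0,1.4],0],[0,[-2.0,0,1.9],0],[0,[-2.0,0,2.4],0],[0,[-2.0,0,2.9],0],[0,[-2.0,0,3.3],0],[0,[-2.0,0,3.6],0],[0,[-2.0,0,3.66],0]]}}

```text
clock: 2.5
eef_pos: [0.63, -0.0506, 0.115]
tool_rot: [0.608, 0.794, -0.002, -0.002]
ft_force: [-0.8, 0.3, -0.5]
grip_width: -0.0003
```

Run:
```python
from h import *
o=get_obs();c=camera("wrist");cv2.imwrite("pics/w2.png",c["color"][:,:,::-1]);print(toolsh(o),o["ft_force"],o["grip_width"],o["clock"])
c=camera("side");cv2.imwrite("pics/d2.png",cv2.resize(c["color"][165:305,270:470,::-1],None,fx=4,fy=4,interpolation=cv2.INTER_CUBIC))
```

```text
(array([-0.0018, -0.1505,  0.115 ]), np.float64(89.94)) [-0.77707128  0.32894349 -0.48555333] -0.00028716861253280017 2.5
```

View pics/w2.png

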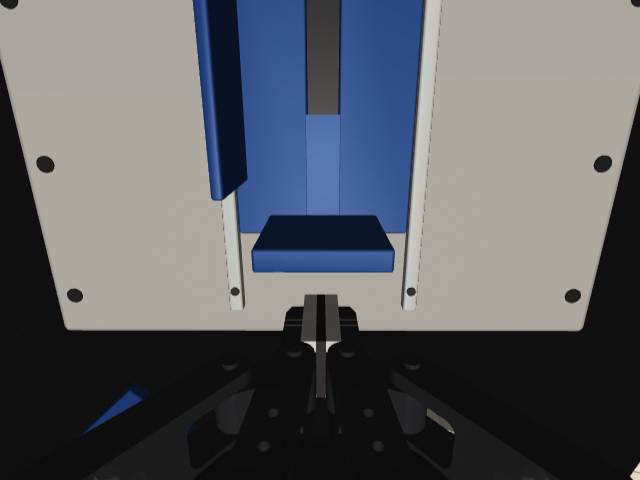

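View pics/d2.png

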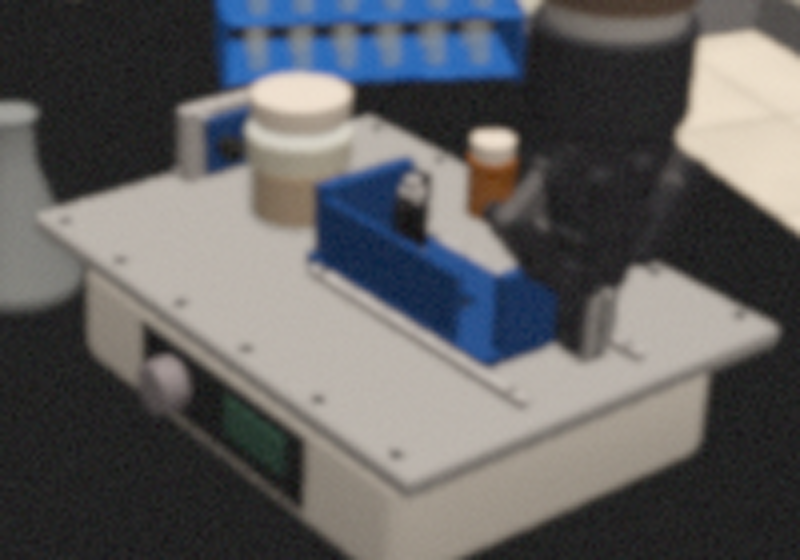

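Call:
{"api": "move_arm", "payload": {"motion": [[0,[0.06,0,0],0],[0,[0.12,0,0],0],[0,[0.18,0,0],0],[0,[0.24,0,0],0],[0,[0.3,0,0],0],[0,[0.36,0,0],0],[0,[0.42,0,0],0],[0,[0.48,0,0],0],[0,[0.54,0,0],0],[0,[0.6,0,0],0]]}}

```text
clock: 3.6
eef_pos: [0.6245, -0.0211, 0.1183]
tool_rot: [0.608, 0.794, -0.0, 0.001]
ft_force: [1.0, -3.9, -0.5]
grip_width: 0.0002
```

```bash
cat > st.py <<'E'
from h import *
o=get_obs();f=o["ft_force"];s,c=np.sin(P0[2]),np.cos(P0[2])
print(toolsh(o),"Fsh",(c*f[0]+s*f[1]).round(2),(-s*f[0]+c*f[1]).round(2),f[2].round(2),"Mz",np.round(o["ft_torque"],3),o["grip_width"].__round__(4),"j6",o["joint_pos"][5].round(3),o["clock"])
E
python3 st.py
```

```text
(array([ 0.0006, -0.1206,  0.1183]), np.float64(89.96)) Fsh -0.08 -3.97 -0.5 Mz [-0.726 -0.184  0.01 ] 0.0002 j6 1.273 3.6
```

Call:
{"api": "move_arm", "payload": {"motion": [[0,[0.01,0,0],0],[0,[0.02,0,0],0],[0,[0.03,0,0],0],[0,[0.04,0,0],0],[0,[0.05,0,0],0],[0,[0.06,0,0],0],[0,[0.07,0,0],0],[0,[0.08,0,0],0],[0,[0.09,0,0],0],[0,[0.1,0,0],0]]}}

```text
clock: 4.6
eef_pos: [0.623, -0.0157, 0.1183]
tool_rot: [0.608, 0.794, 0.0, 0.0]
ft_force: [0.9, -4.0, -0.1]
grip_width: -0.0001
```

```bash
python3 st.py
python3 - <<'E'
from h import *
C=cams()
a=C["scene"]["color"][185:285,350:470,::-1];cv2.imwrite("pics/s3c.png",cv2.resize(a,None,fx=6,fy=6,interpolation=cv2.INTER_CUBIC))
a=C["side"]["color"][175:255,300:420,::-1];cv2.imwrite("pics/d3c.png",cv2.resize(a,None,fx=6,fy=6,interpolation=cv2.INTER_CUBIC))
E
```

```text
(array([ 0.0006, -0.115 ,  0.1183]), np.float64(90.0)) Fsh -0.14 -4.06 -0.12 Mz [-0.73  -0.236 -0.035] -0.0001 j6 1.281 4.6
```

View pics/d3c.png

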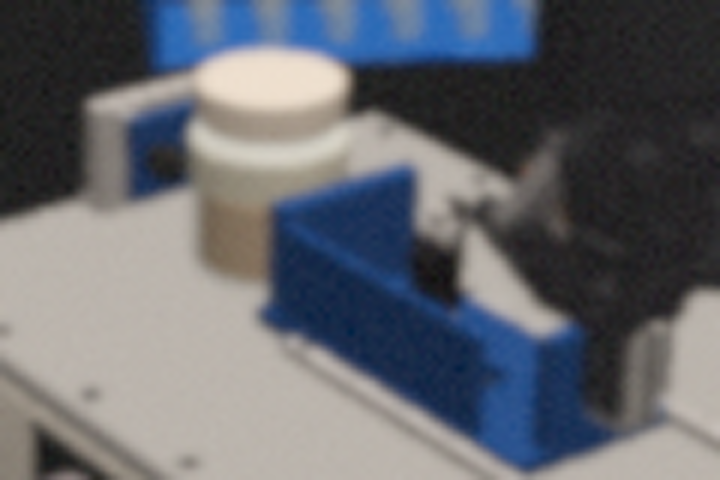

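The side view shows the bracket advanced and the jar still unmoved, with its cap at (273,75). I'll continue in small steps.

Call:
{"api": "move_arm", "payload": {"motion": [[0,[0.01,0,0],0],[0,[0.01,0,0],0],[0,[0.02,0,0],0],[0,[0.02,0,0],0],[0,[0.03,0,0],0],[0,[0.03,0,0],0],[0,[0.04,0,0],0],[0,[0.04,0,0],0],[0,[0.05,0,0],0],[0,[0.05,0,0],0]]}}

```text
clock: 5.7
eef_pos: [0.6223, -0.0133, 0.1183]
tool_rot: [0.608, 0.794, 0.0, -0.0]
ft_force: [0.9, -3.3, -0.1]
grip_width: 0.0002
```

```bash
python3 st.py
```

```text
(array([ 0.0006, -0.1124,  0.1183]), np.float64(90.01)) Fsh 0.04 -3.44 -0.13 Mz [-0.73  -0.205 -0.015] 0.0002 j6 1.285 5.7
```

Call:
{"api": "move_arm", "payload": {"motion": [[0,[0.01,0,0],0],[0,[0.01,0,0],0],[0,[0.02,0,0],0],[0,[0.02,0,0],0],[0,[0.03,0,0],0],[0,[0.03,0,0],0],[0,[0.04,0,0],0],[0,[0.04,0,0],0],[0,[0.05,0,0],0],[0,[0.05,0,0],0]]}}

```text
clock: 6.7
eef_pos: [0.6217, -0.0108, 0.1183]
tool_rot: [0.607, 0.794, 0.0, 0.0]
ft_force: [0.8, -4.0, 0.4]
grip_width: 0.0001
```

```bash
python3 st.py
```

```text
(array([ 0.0006, -0.11  ,  0.1183]), np.float64(90.01)) Fsh -0.31 -4.06 0.44 Mz [-0.754 -0.237 -0.025] 0.0001 j6 1.288 6.7
```

Call:
{"api": "move_arm", "payload": {"motion": [[0,[0.01,0,0],0],[0,[0.01,0,0],0],[0,[0.02,0,0],0],[0,[0.02,0,0],0],[0,[0.03,0,0],0],[0,[0.03,0,0],0],[0,[0.04,0,0],0],[0,[0.04,0,0],0],[0,[0.05,0,0],0],[0,[0.05,0,0],0]]}}

```text
clock: 7.7
eef_pos: [0.6211, -0.0091, 0.1184]
tool_rot: [0.608, 0.794, -0.0, 0.0]
ft_force: [0.9, -5.0, -1.1]
grip_width: -0.0001
```

```bash
python3 st.py;  python3 - <<'E'
from h import *
C=cams()
a=C["scene"]["color"][185:285,350:470,::-1];cv2.imwrite("pics/s4c.png",cv2.resize(a,None,fx=6,fy=6,interpolation=cv2.INTER_CUBIC))
a=C["side"]["color"][175:255,300:420,::-1];cv2.imwrite("pics/d4c.png",cv2.resize(a,None,fx=6,fy=6,interpolation=cv2.INTER_CUBIC))
E
```

```text
(array([ 0.0005, -0.1081,  0.1184]), np.float64(89.97)) Fsh -0.42 -5.09 -1.06 Mz [-1.088 -0.249  0.035] -0.0001 j6 1.292 7.7
```

View pics/d4c.png

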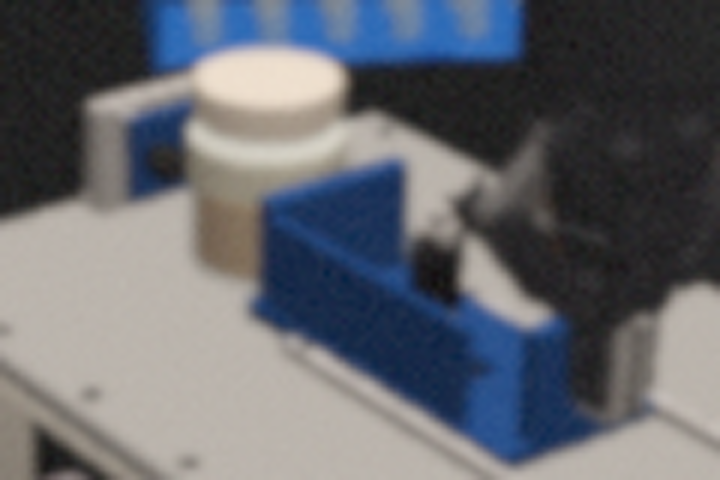

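View pics/s4c.png

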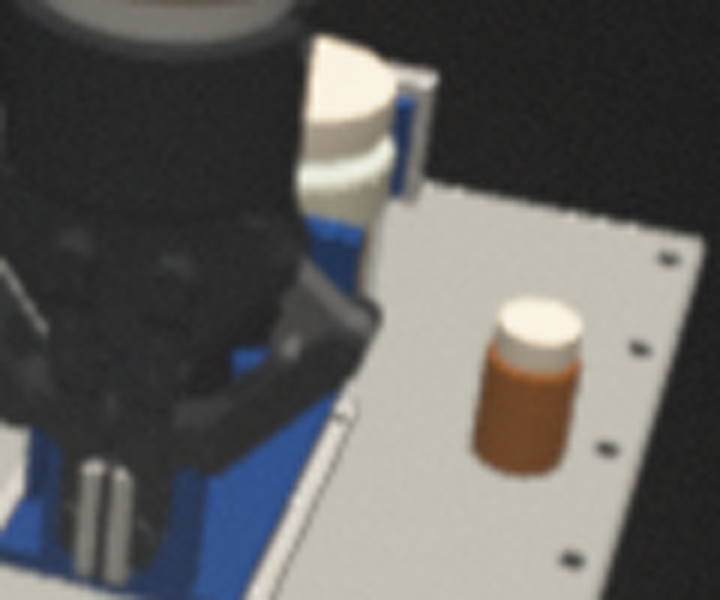

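The side view shows that the jar has just begun to move: its left edge went from x=195 to 190 (zoomed) and the force rose from 4 to 5 N. I'll continue in steps of about 2 mm.

Call:
{"api": "move_arm", "payload": {"motion": [[0,[0.01,0,0],0],[0,[0.01,0,0],0],[0,[0.02,0,0],0],[0,[0.02,0,0],0],[0,[0.03,0,0],0],[0,[0.03,0,0],0],[0,[0.04,0,0],0],[0,[0.04,0,0],0],[0,[0.04,0,0],0],[0,[0.04,0,0],0]]}}

```text
clock: 8.8
eef_pos: [0.6206, -0.0072, 0.1183]
tool_rot: [0.608, 0.794, -0.0, 0.0]
ft_force: [1.4, -6.4, 0.9]
grip_width: -0.0
```

```bash
python3 st.py
```

```text
(array([ 0.0005, -0.1062,  0.1183]), np.float64(89.97)) Fsh -0.35 -6.52 0.95 Mz [-1.094 -0.271 -0.016] -0.0 j6 1.295 8.8
```

Call:
{"api": "move_arm", "payload": {"motion": [[0,[0.01,0,0],0],[0,[0.01,0,0],0],[0,[0.02,0,0],0],[0,[0.02,0,0],0],[0,[0.03,0,0],0],[0,[0.03,0,0],0],[0,[0.03,0,0],0],[0,[0.03,0,0],0],[0,[0.03,0,0],0],[0,[0.03,0,0],0]]}}

```text
clock: 9.8
eef_pos: [0.6203, -0.0057, 0.1184]
tool_rot: [0.608, 0.794, -0.0, 0.0]
ft_force: [1.9, -5.1, -0.1]
grip_width: -0.0002
```

```bash
python3 st.py
```

```text
(array([ 0.0006, -0.1047,  0.1184]), np.float64(89.97)) Fsh 0.54 -5.39 -0.06 Mz [-1.059 -0.388  0.017] -0.0002 j6 1.298 9.8
```

Call:
{"api": "move_arm", "payload": {"motion": [[0,[0.01,0,0],0],[0,[0.01,0,0],0],[0,[0.02,0,0],0],[0,[0.02,0,0],0],[0,[0.03,0,0],0],[0,[0.03,0,0],0],[0,[0.03,0,0],0],[0,[0.03,0,0],0],[0,[0.03,0,0],0],[0,[0.03,0,0],0]]}}

```text
clock: 10.8
eef_pos: [0.62, -0.0043, 0.1183]
tool_rot: [0.608, 0.794, -0.0, 0.0]
ft_force: [1.9, -5.6, 0.6]
grip_width: 0.0001
```

```bash
python3 st.py;  python3 - <<'E'
from h import *
C=cams()
a=C["scene"]["color"][185:285,350:470,::-1];cv2.imwrite("pics/s5c.png",cv2.resize(a,None,fx=6,fy=6,interpolation=cv2.INTER_CUBIC))
a=C["side"]["color"][175:255,300:420,::-1];cv2.imwrite("pics/d5c.png",cv2.resize(a,None,fx=6,fy=6,interpolation=cv2.INTER_CUBIC))
E
```

```text
(array([ 0.0006, -0.1031,  0.1183]), np.float64(89.97)) Fsh 0.33 -5.85 0.62 Mz [-1.083 -0.314  0.012] 0.0001 j6 1.3 10.8
```

View pics/d5c.png

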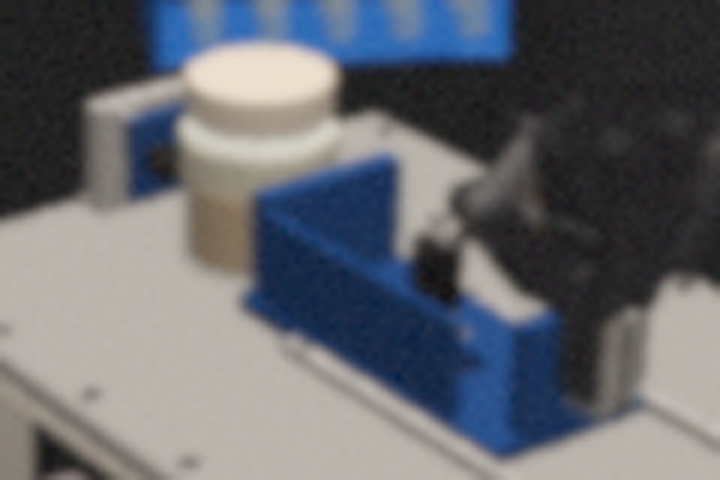

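Call:
{"api": "move_arm", "payload": {"motion": [[0,[0.01,0,0],0],[0,[0.01,0,0],0],[0,[0.02,0,0],0],[0,[0.02,0,0],0],[0,[0.03,0,0],0],[0,[0.03,0,0],0],[0,[0.03,0,0],0],[0,[0.04,0,0],0],[0,[0.04,0,0],0],[0,[0.04,0,0],0]]}}

```text
clock: 11.9
eef_pos: [0.6196, -0.003, 0.1183]
tool_rot: [0.608, 0.794, -0.001, 0.001]
ft_force: [2.0, -7.8, -0.7]
grip_width: 0.0
```

```bash
python3 st.py
python3 - <<'E'
from h import *
C=cams();print(ray(C["side"],(327.2,201.7),.13),ray(C["side"],(300+261/6,175+70/6),.176))
E
```

```text
(array([ 0.0006, -0.1019,  0.1183]), np.float64(89.94)) Fsh -0.15 -8.05 -0.69 Mz [-1.384 -0.355 -0.065] 0.0 j6 1.303 11.9
[-0.0169  0.1247] [0.0017 0.087 ]
```

Call:
{"api": "move_arm", "payload": {"motion": [[0,[0.005,0,0],0],[0,[0.01,0,0],0],[0,[0.01,0,0],0],[0,[0.015,0,0],0],[0,[0.02,0,0],0],[0,[0.02,0,0],0],[0,[0.02,0,0],0],[0,[0.02,0,0],0],[0,[0.02,0,0],0],[0,[0.02,0,0],0]]}}

```text
clock: 13.0
eef_pos: [0.6195, -0.0028, 0.1183]
tool_rot: [0.608, 0.794, -0.001, 0.001]
ft_force: [3.1, -9.2, -1.6]
grip_width: -0.0001
```

```bash
python3 st.py
```

```text
(array([ 0.0006, -0.1016,  0.1183]), np.float64(89.91)) Fsh 0.55 -9.67 -1.59 Mz [-1.699 -0.535 -0.058] -0.0001 j6 1.305 13.0
```

Call:
{"api": "move_arm", "payload": {"motion": [[0,[0.005,0,0],0],[0,[0.01,0,0],0],[0,[0.015,0,0],0],[0,[0.02,0,0],0],[0,[0.025,0,0],0],[0,[0.03,0,0],0],[0,[0.03,0,0],0],[0,[0.03,0,0],0],[0,[0.03,0,0],0],[0,[0.03,0,0],0]]}}

```text
clock: 14.0
eef_pos: [0.6194, -0.0025, 0.1185]
tool_rot: [0.608, 0.794, -0.002, 0.002]
ft_force: [3.8, -11.0, -1.2]
grip_width: -0.0002
```

```bash
python3 st.py
```

```text
(array([ 0.0005, -0.1012,  0.1185]), np.float64(89.86)) Fsh 0.77 -11.59 -1.23 Mz [-2.216 -0.597  0.03 ] -0.0002 j6 1.307 14.0
```

Call:
{"api": "move_arm", "payload": {"motion": [[0,[0.005,0,0],0],[0,[0.01,0,0],0],[0,[0.015,0,0],0],[0,[0.02,0,0],0],[0,[0.025,0,0],0],[0,[0.025,0,0],0],[0,[0.025,0,0],0],[0,[0.025,0,0],0],[0,[0.025,0,0],0],[0,[0.025,0,0],0]]}}

```text
clock: 15.0
eef_pos: [0.6193, -0.0022, 0.1185]
tool_rot: [0.609, 0.793, -0.002, 0.003]
ft_force: [3.7, -14.0, -0.9]
grip_width: -0.0001
```

```bash
python3 st.py
```

```text
(array([ 0.0005, -0.101 ,  0.1185]), np.float64(89.82)) Fsh -0.15 -14.49 -0.85 Mz [-2.63  -0.654 -0.006] -0.0001 j6 1.309 15.0
```

The force is 14.5 N in total, so roughly 8 N on the buffer after friction. That is snug. I'll back off and lift.

Call:
{"api": "move_arm", "payload": {"motion": [[0,[-0.04,0,0],0],[0,[-0.1,0,0],0],[0,[-0.25,0,0],0],[0,[-0.45,0,-0.05],0],[0,[-0.5,0,-0.4],0],[0,[-0.5,0,-0.9],0],[0,[-0.4,0,-1.5],0],[0,[-0.1,0,-2.1],0],[0,[0.3,0,-2.6],0],[0,[0.6,0,-2.8],0]]}}

```text
clock: 16.0
eef_pos: [0.6113, 0.0318, 0.2616]
tool_rot: [0.607, 0.794, 0.002, 0.002]
ft_force: [0.4, 0.4, 0.3]
grip_width: -0.0002
```

Run:
```python
from h import *
o=get_obs();print(toolsh(o),o["ft_force"])
json.dump({k:np.array(o[k]).tolist() for k in o},open("w6.json","w"))
c=camera("wrist");cv2.imwrite("pics/w6.png",c["color"][:,:,::-1])
C=cams()
for n in C: cv2.imwrite(f"pics/{n}6.png",C[n]["color"][:,:,::-1])
a=C["scene"]["color"][185:285,350:470,::-1];cv2.imwrite("pics/s6c.png",cv2.resize(a,None,fx=6,fy=6,interpolation=cv2.INTER_CUBIC))
a=C["side"]["color"][175:255,300:420,::-1];cv2.imwrite("pics/d6c.png",cv2.resize(a,None,fx=6,fy=6,interpolation=cv2.INTER_CUBIC))
```

```text
(array([ 0.0017, -0.0661,  0.2616]), np.float64(90.02)) [0.37576715 0.38857154 0.34546723]
```

View pics/w6.png

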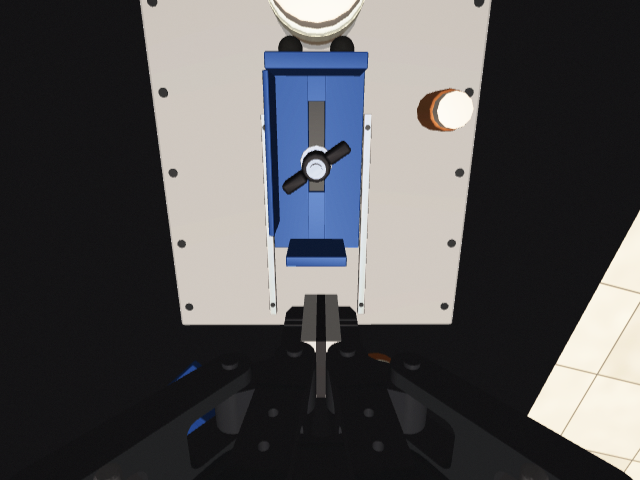

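View pics/d6c.png

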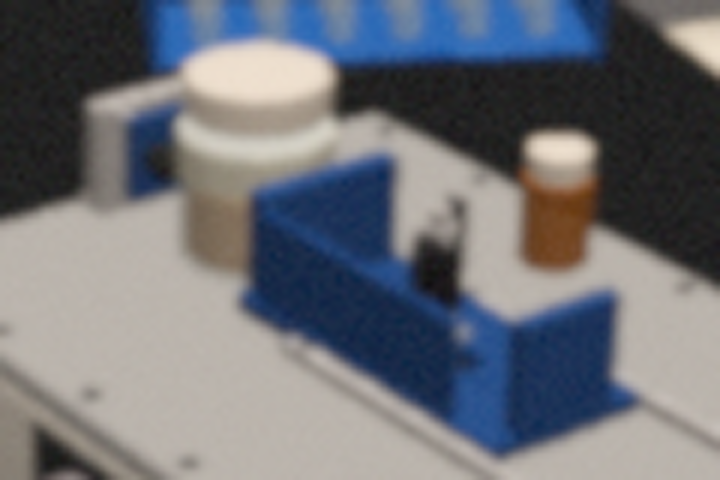

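View pics/s6c.png

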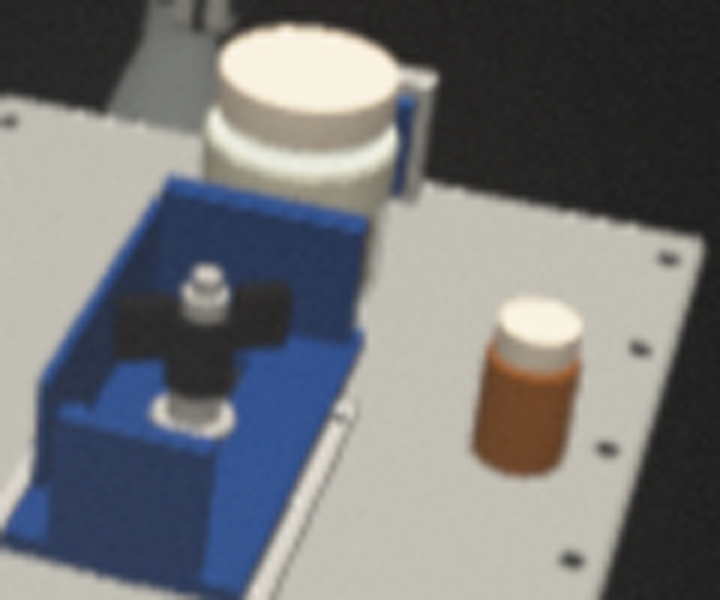

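```bash
python3 - <<'E'
from h import *
o=json.load(open("w6.json"));C=cams();W=camera("wrist")
s=lambda X,Y:np.array((350+X/6,185+Y/6))
L=lambda th,sg,z:sh2w(P0,[[sg*.026*np.cos(th),-.02+sg*.026*np.sin(th),z]])
# tips midline: scene tops & bottoms, wrist top
ob=[("scene",-1,20,s(120,301)),("scene",1,20,s(290,287)),("scene",-1,0,s(120,358)),("scene",1,0,s(290,342))]
def f(q):
    r=[(proj(C[n],L(q[0],sg,q[1]+h/1000.))-uv).ravel()+0 for n,sg,h,uv in ob]
    r+= [(proj(W,L(q[0],-1,q[1]+.02),o)-(287,187)).ravel(),(proj(W,L(q[0],1,q[1]+.02),o)-(347,148)).ravel()]
    return np.concatenate(r)
r=least_squares(f,[.6,.13],loss='soft_l1');print(np.degrees(r.x[0]),r.x[1],f(r.x).reshape(-1,2).round(1))
print("hub/stud xy wrist",[ray(W,(316,170),z,o) for z in(.145,.15,.155)])
print("heel",ray(W,(286,265),.15,o),ray(W,(346,265),.15,o),"flange tops",ray(W,(264,70),.15,o),ray(W,(270,236),.15,o))
# scale check washer/stud z: vertical profile in scene of stud axis
for z in(.108,.115,.12,.125,.13,.135,.14,.145,.15,.155,.16): 
    u=proj(C["scene"],sh2w(P0,[[0,-.02,z]]))[0]; print(z,((u-(350,185))*6).round(0), end=' ')
E
python3 - <<'E'
import cv2
a=cv2.imread("pics/w6.png")[120:220,240:400];cv2.imwrite("pics/w6c.png",cv2.resize(a,None,fx=5,fy=5,interpolation=cv2.INTER_CUBIC))
E
```

```text
31.123430506798563 0.13496250157153158 [[-0.  -0.2]
 [ 0.9  0.2]
 [-0.9  0.1]
 [-0.3  0.8]
 [-3.   1.2]
 [ 4.5 -1. ]]
hub/stud xy wrist [array([-0.0009, -0.0227]), array([-0.0008, -0.022 ]), array([-0.0008, -0.0214])]
heel [-0.023  -0.0908] [ 0.0208 -0.0909] flange tops [-0.0329  0.0397] [-0.0337 -0.0686]
0.108 [194. 429.] 0.115 [196. 410.] 0.12 [197. 395.] 0.125 [199. 381.] 0.13 [200. 367.] 0.135 [202. 353.] 0.14 [203. 338.] 0.145 [205. 323.] 0.15 [207. 309.] 0.155 [208. 294.] 0.16 [210. 279.]
```

View pics/w6c.png

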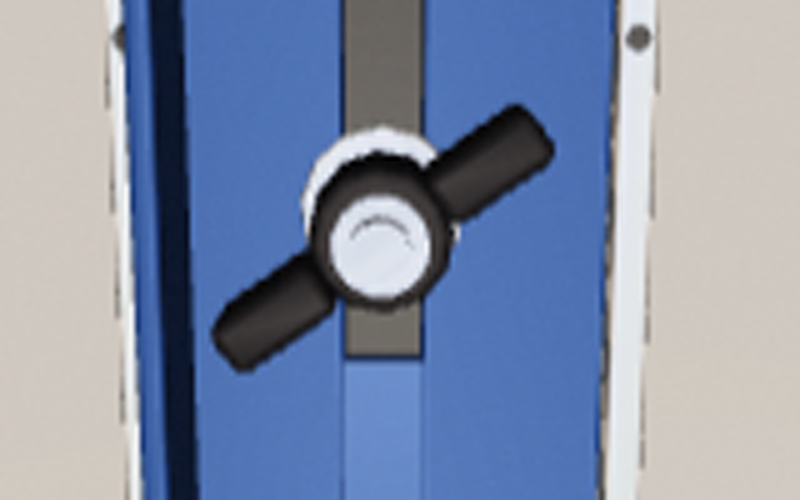

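The bracket now shows its heel at y=-0.091 (26.7 mm of travel), with both domes on the jar. The vial has not moved. The knob wings are at about 32°, underside z about 0.134. Next I move over the knob and turn the tool back 122°, so there is wrist range for tightening.

Call:
{"api": "move_arm", "payload": {"motion": [[5,[0.1,0,0],-1.4],[10,[0.25,0,0],-2.8],[15,[0.4,-0.01,0],-4.2],[20,[0.55,-0.02,0.1],-5.6],[25,[0.7,-0.03,0.2],-7.0],[30,[0.8,-0.04,0.3],-8.4],[34,[0.88,-0.04,0.4],-9.8],[34,[0.91,-0.04,0.5],-11.2],[34,[0.91,-0.04,0.6],-12.6],[34,[0.91,-0.04,0.65],-14.0]]}}

```text
clock: 17.3
eef_pos: [0.5957, 0.0733, 0.2234]
tool_rot: [-0.082, 0.997, -0.0, -0.002]
ft_force: [0.6, -0.3, -0.2]
grip_width: 0.0339
```

Call:
{"api": "move_arm", "payload": {"motion": [[34,[0,0,0],-1.4],[34,[0,0,0],-2.8],[34,[0,0,0],-4.2],[34,[0,0,0],-5.6],[34,[0,0,0],-6.33],[34,[0,0,0],-6.33],[34,[0,0,0],-6.33],[34,[0,0,0],-6.33],[34,[0,0,0],-6.33],[34,[0,0,0],-6.33]]}}

```text
clock: 18.3
eef_pos: [0.5965, 0.0742, 0.2257]
tool_rot: [-0.4, 0.917, 0.0, -0.0]
ft_force: [-0.0, -0.4, 0.7]
grip_width: 0.0339
```

```bash
python3 st.py
python3 - <<'E'
from h import *
o=get_obs()
json.dump({k:np.array(o[k]).tolist() for k in o},open("w7.json","w"))
c=camera("wrist");cv2.imwrite("pics/w7.png",c["color"][:,:,::-1])
C=cams()
a=C["scene"]["color"][165:285,330:470,::-1];cv2.imwrite("pics/s7c.png",cv2.resize(a,None,fx=5,fy=5,interpolation=cv2.INTER_CUBIC))
a=C["side"]["color"][145:255,300:420,::-1];cv2.imwrite("pics/d7c.png",cv2.resize(a,None,fx=5,fy=5,interpolation=cv2.INTER_CUBIC))
E
```

```text
(array([-0.0014, -0.0213,  0.2257]), np.float64(-148.04)) Fsh -0.12 -0.35 0.65 Mz [-0.009  0.023 -0.026] 0.0339 j6 -0.699 18.3
```

View pics/w7.png

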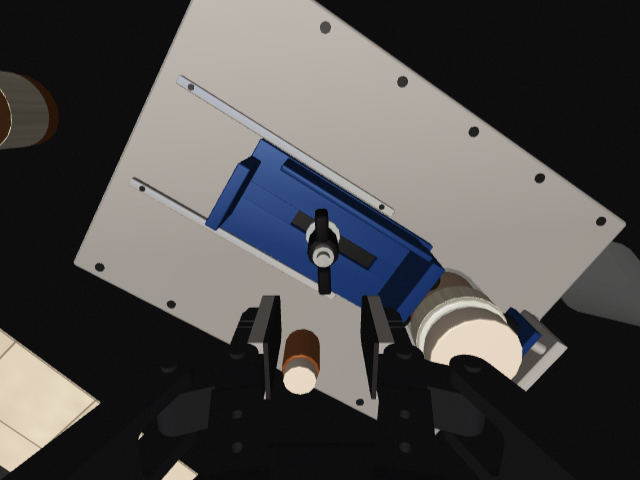

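View pics/s7c.png

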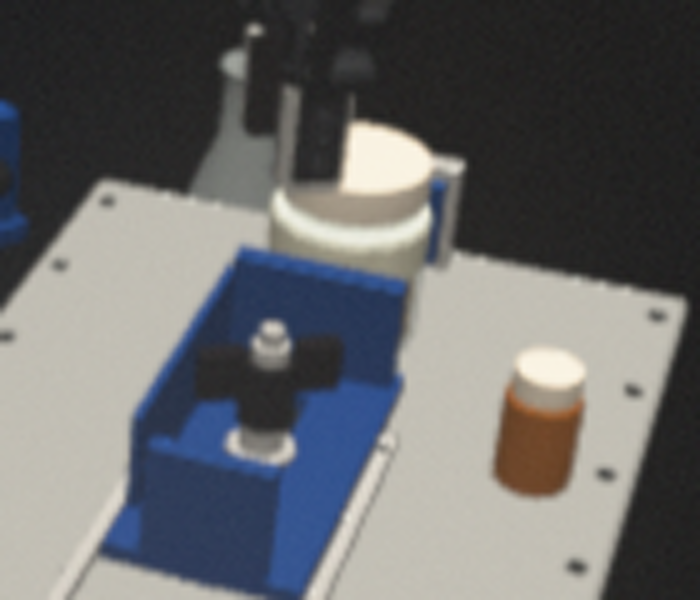

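View pics/d7c.png

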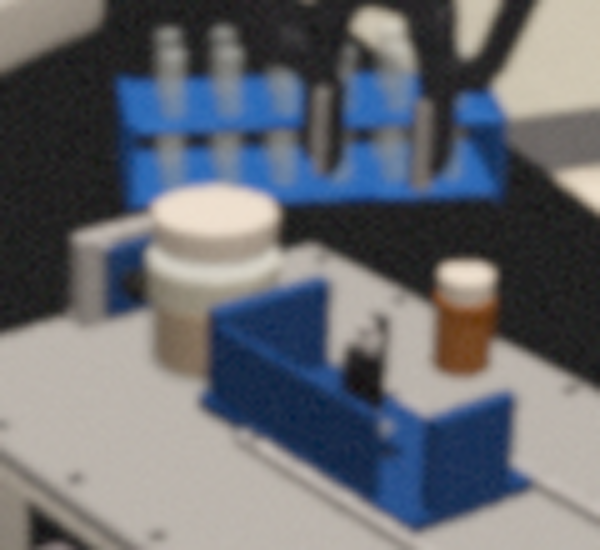

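Run:
```python
from h import *
o=json.load(open("w7.json"));W=camera("wrist")
print(toolsh(o))
T=np.eye(4);T[:3,:3]=R.from_quat(o["tool_rot"]).as_matrix();T[:3,3]=o["eef_pos"]
for uv,z in(((323,258),.157),((323,252),.1485),((321,212),.1545),((325,292),.1545)):
    g=least_squares(lambda q:(proj(W,[[q[0],q[1],z]],o)-uv).ravel(),[.6,.1]).x
    print(uv,z,ray(W,uv,z,o),"tool",(np.linalg.inv(T)@np.r_[g,z,1])[:3].round(4))
```

```text
(array([-0.0014, -0.0213,  0.2257]), np.float64(-148.04))
(323, 258) 0.157 [-0.0008 -0.0203] tool [-0.001   0.0005  0.0687]
(323, 252) 0.1485 [-0.0015 -0.0206] tool [-0.0003  0.0006  0.0772]
(321, 212) 0.1545 [-0.0239 -0.0361] tool [ 0.0269 -0.0007  0.0712]
(325, 292) 0.1545 [ 0.0187 -0.0065] tool [-0.0249  0.0019  0.0712]
```

The wrist view shows the wing nearly vertical, from (321,212) to (325,292), so it lines up to about 3° and 0.5 mm. Descending.

Call:
{"api": "move_arm", "payload": {"motion": [[34,[-0.01,0.01,0.2],-0.2],[34,[-0.01,0.01,0.5],-0.4],[34,[-0.01,0.01,0.8],-0.45],[34,[-0.01,0.01,1.1],-0.45],[34,[-0.01,0.01,1.4],-0.45],[34,[-0.01,0.01,1.65],-0.45],[34,[-0.01,0.01,1.85],-0.45],[34,[-0.01,0.01,1.95],-0.45],[34,[-0.01,0.01,2.0],-0.45],[34,[-0.01,0.01,2.0],-0.45]]}}

```text
clock: 19.5
eef_pos: [0.5966, 0.075, 0.1258]
tool_rot: [-0.422, 0.907, -0.0, 0.0]
ft_force: [-0.4, -0.6, 0.2]
grip_width: 0.0339
```

```bash
python3 st.py
python3 - <<'E'
from h import *
c=camera("wrist");cv2.imwrite("pics/w8.png",c["color"][:,:,::-1])
C=cams()
a=C["scene"]["color"][165:285,330:470,::-1];cv2.imwrite("pics/s8c.png",cv2.resize(a,None,fx=5,fy=5,interpolation=cv2.INTER_CUBIC))
a=C["side"]["color"][145:255,300:420,::-1];cv2.imwrite("pics/d8c.png",cv2.resize(a,None,fx=5,fy=5,interpolation=cv2.INTER_CUBIC))
E
```

```text
(array([-0.0011, -0.0206,  0.1258]), np.float64(-145.31)) Fsh -0.55 -0.49 0.25 Mz [0.016 0.065 0.04 ] 0.0339 j6 -0.745 19.5
```

View pics/w8.png

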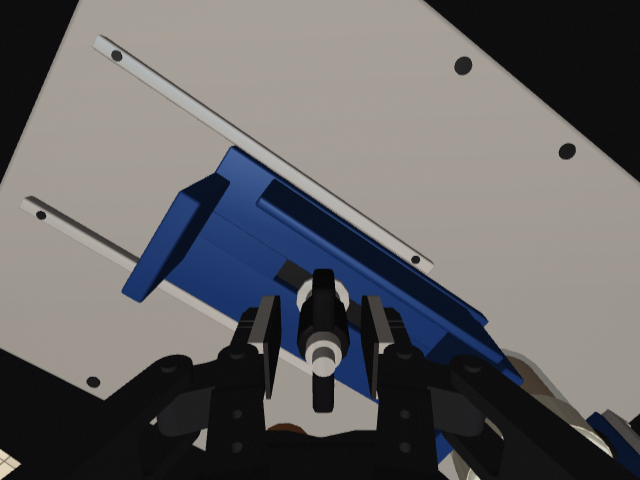

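View pics/s8c.png

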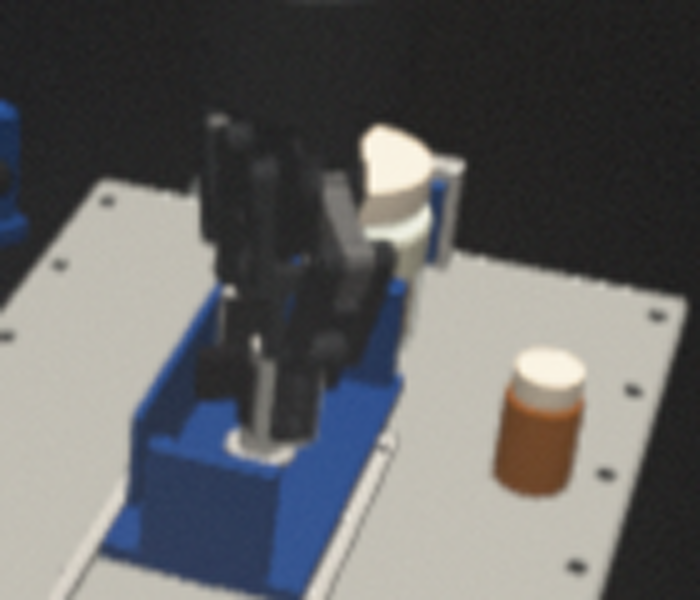

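View pics/d8c.png

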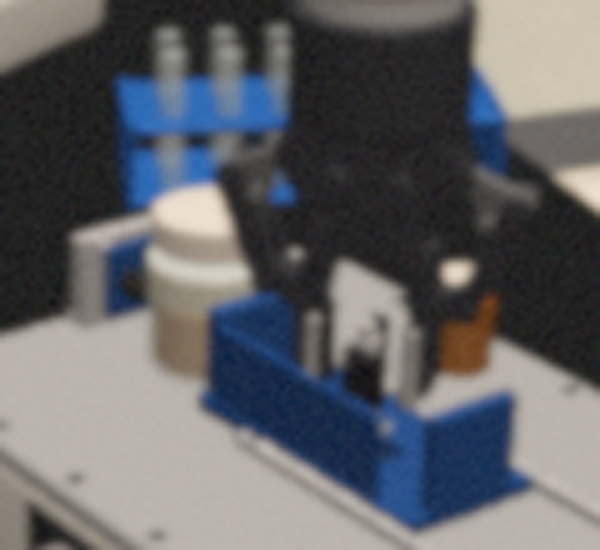

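The pads straddle the hub, at (262,345) and (378,345) with the hub at (323,325), and clear the flange. Closing.

Call:
{"api": "move_arm", "payload": {"motion": [[26,[0,0,0],0],[22,[0,0,0],0],[18,[0,0,0],0],[10,[0,0,0],0],[0,[0,0,0],0],[0,[0,0,0],0],[0,[0,0,0],0],[0,[0,0,0],0],[0,[0,0,0],0],[0,[0,0,0],0]]}}

```text
clock: 20.65
eef_pos: [0.5961, 0.0755, 0.1264]
tool_rot: [-0.422, 0.907, 0.001, 0.0]
ft_force: [-4.4, 2.9, 5.9]
grip_width: 0.0177
```

```bash
python3 st.py
python3 - <<'E'
from h import *
c=camera("wrist");cv2.imwrite("pics/w9.png",c["color"][240:440,200:440,::-1])
E
```

```text
(array([-0.0015, -0.0199,  0.1264]), np.float64(-145.29)) Fsh -3.5 3.95 5.89 Mz [ 0.536  0.875 -0.045] 0.0177 j6 -0.745 20.65
```

View pics/w9.png

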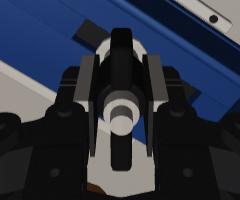

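It's gripped at 17.7 mm with low forces. I'll tighten in steps, following the sink (0.0027 units per 6°) and recentring by 1 mm.

```bash
cat > tq.py <<'E'
from h import *
L=[];J=[];F=[]
for i in range(5):
    o=get_obs();L.append(o["ft_torque"][2]);J.append(o["tau"][5]);F.append(o["ft_force"])
    if i<4: camera("side")
print(toolsh(o),"Mz %.3f±%.3f tau6 %.3f"%(np.mean(L),np.std(L),np.mean(J)),"F",np.mean(F,0).round(1),"M",o["ft_torque"].round(2),o["grip_width"].__round__(4),"j6",o["joint_pos"][5].round(3),o["clock"])
E
python3 tq.py
```

```text
(array([-0.0015, -0.0199,  0.1264]), np.float64(-145.29)) Mz -0.008±0.011 tau6 -0.006 F [-3.9  2.5  5.4] M [0.55 0.81 0.01] 0.0177 j6 -0.745 20.9
```

Call:
{"api": "move_arm", "payload": {"motion": [[0,[0,0.01,0],0],[0,[0,0.02,0],0.4],[0,[0,0.02,0.002],1.0],[0,[0,0.02,0.004],1.6],[0,[0,0.02,0.006],2.2],[0,[0,0.02,0.008],2.8],[0,[0,0.02,0.009],3.4],[0,[0,0.02,0.011],4.0],[0,[0,0.02,0.012],4.6],[0,[0,0.02,0.013],5.0]]}}

```text
clock: 21.9
eef_pos: [0.5959, 0.0759, 0.1258]
tool_rot: [-0.172, 0.985, 0.0, 0.0]
ft_force: [-2.7, 0.8, 4.8]
grip_width: 0.0177
```

```bash
python3 tq.py
```

```text
(array([-0.0016, -0.0195,  0.1258]), np.float64(-175.26)) Mz -0.031±0.047 tau6 -0.019 F [-2.5  1.6  5. ] M [ 0.38  0.62 -0.06] 0.0181 j6 -0.221 22.1
```

Run:
```python
from h import *
c=camera("wrist");cv2.imwrite("pics/w10.png",cv2.resize(c["color"][230:450,200:440,::-1],None,fx=2.5,fy=2.5))
c=camera("scene");a=c["color"][165:285,330:470,::-1];cv2.imwrite("pics/s10c.png",cv2.resize(a,None,fx=5,fy=5,interpolation=cv2.INTER_CUBIC))
```

```text
(no output)
```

View pics/w10.png

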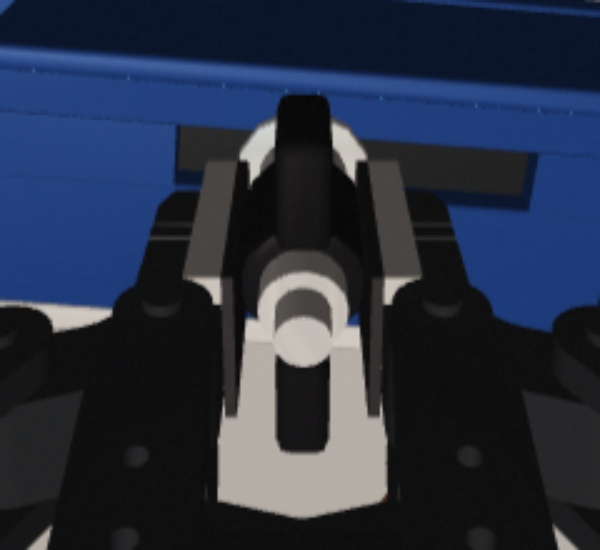

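View pics/s10c.png

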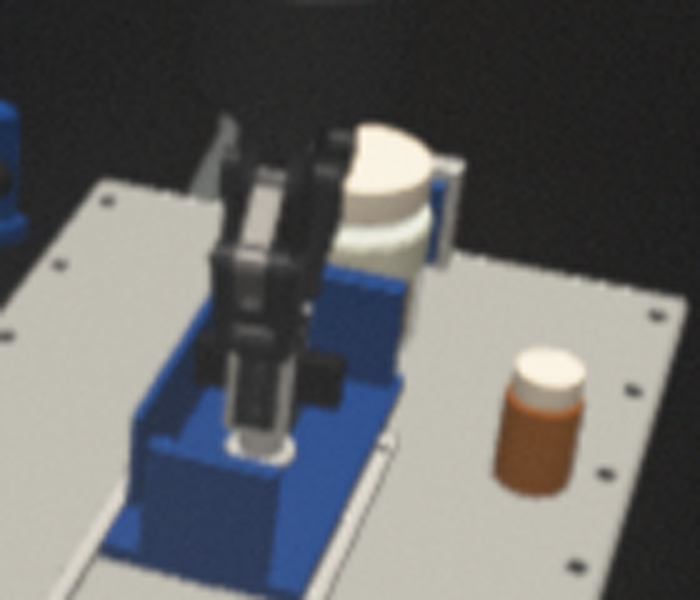

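The wing turned along with the grip, staying upright in the wrist view at (303,275). At rest the torque relaxes, so I'll read it while still moving.

Call:
{"api": "move_arm", "payload": {"motion": [[0,[0,0,0.001],0.4],[0,[0,0,0.002],0.8],[0,[0,0,0.003],1.2],[0,[0,0,0.004],1.6],[0,[0,0,0.005],2.0],[0,[0,0,0.006],2.4],[0,[0,0,0.007],2.8],[0,[0,0,0.008],3.2],[0,[0,0,0.009],3.6],[0,[0,0,0.01],4.0]]}}

```text
clock: 23.2
eef_pos: [0.5958, 0.0762, 0.1252]
tool_rot: [0.036, 0.999, 0.001, 0.0]
ft_force: [-3.2, 3.5, 4.7]
grip_width: 0.018
```

```bash
cat > t1.py <<'E'
from h import *
import sys
n=int(sys.argv[1]) if len(sys.argv)>1 else 1
for i in range(n):
    o=get_obs();t,a=toolsh(o)
    print(t,a,"Mz %.3f tau6 %.4f v6 %.3f"%(o["ft_torque"][2],o["tau"][5],o["joint_vel"][5]),"F",o["ft_force"].round(1),o["grip_width"].__round__(4),"j6",o["joint_pos"][5].round(3),o["clock"])
    if i<n-1: camera("side")
E
python3 t1.py 3
```

```text
[-0.0016 -0.0192  0.1252] 160.68 Mz 0.025 tau6 -0.2889 v6 0.414 F [-3.2  3.5  4.7] 0.018 j6 0.199 23.2
[-0.0016 -0.0192  0.1252] 160.59 Mz -0.063 tau6 0.0976 v6 -0.071 F [-2.3  2.8  4.6] 0.0182 j6 0.2 23.25
[-0.0016 -0.0192  0.1252] 160.72 Mz -0.093 tau6 0.0743 v6 -0.020 F [-3.4  3.   5. ] 0.0178 j6 0.198 23.3
```

Call:
{"api": "move_arm", "payload": {"motion": [[0,[0,0,0.001],0.4],[0,[0,0,0.003],1.0],[0,[0,0,0.004],1.6],[0,[0,0,0.006],2.2],[0,[0,0,0.007],2.6],[0,[0,0,0.007],2.8],[0,[0,0,0.008],2.9],[0,[0,0,0.008],2.95],[0,[0,0,0.008],3.0],[0,[0,0,0.008],3.05]]}}

```text
clock: 24.3
eef_pos: [0.5959, 0.0764, 0.1248]
tool_rot: [0.194, 0.981, 0.001, 0.0]
ft_force: [-2.9, 3.1, 4.4]
grip_width: 0.0181
```

```bash
python3 t1.py 4
```

```text
[-0.0015 -0.019   0.1248] 142.47 Mz 0.094 tau6 0.0200 v6 0.054 F [-2.9  3.1  4.4] 0.0181 j6 0.517 24.3
[-0.0015 -0.019   0.1249] 142.46 Mz 0.060 tau6 0.0660 v6 -0.010 F [-3.4  3.   5.3] 0.0177 j6 0.517 24.35
[-0.0015 -0.019   0.1248] 142.47 Mz -0.010 tau6 0.0382 v6 -0.002 F [-2.8  2.7  5.3] 0.0177 j6 0.517 24.4
[-0.0015 -0.019   0.1249] 142.48 Mz 0.026 tau6 0.0203 v6 -0.001 F [-2.8  2.8  5. ] 0.0177 j6 0.517 24.45
```

Call:
{"api": "move_arm", "payload": {"motion": [[0,[0,0,0.001],0.4],[0,[0,0,0.002],0.8],[0,[0,0,0.003],1.2],[0,[0,0,0.004],1.6],[0,[0,0,0.005],1.9],[0,[0,0,0.006],2.1],[0,[0,0,0.006],2.2],[0,[0,0,0.006],2.3],[0,[0,0,0.007],2.4],[0,[0,0,0.007],2.5]]}}

```text
clock: 25.45
eef_pos: [0.596, 0.0766, 0.1246]
tool_rot: [0.32, 0.947, 0.001, 0.0]
ft_force: [-2.2, 3.6, 5.5]
grip_width: 0.0181
```

```bash
python3 t1.py 2
```

```text
[-0.0013 -0.0189  0.1246] 127.47 Mz 0.055 tau6 -0.0057 v6 0.103 F [-2.2  3.6  5.5] 0.0181 j6 0.779 25.45
[-0.0013 -0.0189  0.1246] 127.45 Mz 0.016 tau6 0.0823 v6 -0.017 F [-2.4  4.   6. ] 0.018 j6 0.779 25.5
```

Call:
{"api": "move_arm", "payload": {"motion": [[0,[0,0,0.001],0.4],[0,[0,0,0.002],0.8],[0,[0,0,0.003],1.2],[0,[0,0,0.004],1.6],[0,[0,0,0.005],1.9],[0,[0,0,0.006],2.1],[0,[0,0,0.006],2.2],[0,[0,0,0.006],2.3],[0,[0,0,0.007],2.4],[0,[0,0,0.007],2.5]]}}

```text
clock: 26.5
eef_pos: [0.5961, 0.0767, 0.1244]
tool_rot: [0.441, 0.897, 0.001, 0.0]
ft_force: [-2.0, 3.7, 5.7]
grip_width: 0.0181
```

```bash
python3 t1.py 2
```

```text
[-0.0012 -0.0188  0.1244] 112.48 Mz 0.087 tau6 0.0139 v6 0.102 F [-2.   3.7  5.7] 0.0181 j6 1.041 26.5
[-0.0012 -0.0188  0.1244] 112.46 Mz 0.069 tau6 0.1022 v6 -0.018 F [-2.   3.7  6.3] 0.018 j6 1.041 26.55
```

Call:
{"api": "move_arm", "payload": {"motion": [[0,[0,0,0.001],0.4],[0,[0,0,0.002],0.8],[0,[0,0,0.003],1.2],[0,[0,0,0.004],1.6],[0,[0,0,0.005],1.9],[0,[0,0,0.006],2.1],[0,[0,0,0.006],2.2],[0,[0,0,0.006],2.3],[0,[0,0,0.007],2.4],[0,[0,0,0.007],2.5]]}}

```text
clock: 27.55
eef_pos: [0.5963, 0.0768, 0.1241]
tool_rot: [0.554, 0.832, 0.001, 0.0]
ft_force: [-3.1, 4.3, 4.6]
grip_width: 0.0179
```

```bash
python3 t1.py 2
```

```text
[-0.001  -0.0187  0.1241] 97.48 Mz 0.125 tau6 0.0180 v6 0.104 F [-3.1  4.3  4.6] 0.0179 j6 1.302 27.55
[-0.001  -0.0187  0.1242] 97.46 Mz 0.019 tau6 0.1047 v6 -0.016 F [-2.4  3.   6. ] 0.0179 j6 1.303 27.6
```

Call:
{"api": "move_arm", "payload": {"motion": [[0,[0,0,0.001],0.4],[0,[0,0,0.002],0.8],[0,[0,0,0.003],1.2],[0,[0,0,0.004],1.6],[0,[0,0,0.005],1.9],[0,[0,0,0.006],2.1],[0,[0,0,0.006],2.2],[0,[0,0,0.006],2.3],[0,[0,0,0.007],2.4],[0,[0,0,0.007],2.5]]}}

```text
clock: 28.6
eef_pos: [0.5965, 0.0768, 0.1239]
tool_rot: [0.658, 0.753, 0.002, 0.0]
ft_force: [-2.3, 4.0, 5.7]
grip_width: 0.0177
```

```bash
python3 t1.py 2
```

```text
[-0.0008 -0.0187  0.1239] 82.49 Mz 0.104 tau6 0.0427 v6 0.103 F [-2.3  4.   5.7] 0.0177 j6 1.564 28.6
[-0.0008 -0.0187  0.1239] 82.47 Mz 0.088 tau6 0.1245 v6 -0.016 F [-3.2  3.9  5.5] 0.0178 j6 1.565 28.65
```

Call:
{"api": "move_arm", "payload": {"motion": [[0,[0,0,0.001],0.4],[0,[0,0,0.002],0.8],[0,[0,0,0.003],1.2],[0,[0,0,0.004],1.6],[0,[0,0,0.005],1.9],[0,[0,0,0.006],2.1],[0,[0,0,0.006],2.2],[0,[0,0,0.006],2.3],[0,[0,0,0.007],2.4],[0,[0,0,0.007],2.5]]}}

```text
clock: 29.65
eef_pos: [0.5966, 0.0768, 0.1237]
tool_rot: [0.751, 0.66, 0.002, -0.0]
ft_force: [-2.5, 4.6, 6.1]
grip_width: 0.0176
```

```bash
python3 t1.py 2
```

```text
[-0.0006 -0.0188  0.1237] 67.49 Mz 0.158 tau6 0.0507 v6 0.104 F [-2.5  4.6  6.1] 0.0176 j6 1.826 29.65
[-0.0006 -0.0188  0.1237] 67.46 Mz 0.084 tau6 0.0873 v6 -0.015 F [-1.9  4.8  6. ] 0.0181 j6 1.826 29.7
```

Call:
{"api": "move_arm", "payload": {"motion": [[0,[0,0,0],0.1],[0,[0,0,0.001],0.2],[0,[0,0,0.001],0.3],[0,[0,0,0.001],0.4],[0,[0,0,0.001],0.5],[0,[0,0,0.002],0.6],[0,[0,0,0.002],0.7],[0,[0,0,0.002],0.8],[0,[0,0,0.002],0.9],[0,[0,0,0.003],1.0]]}}

```text
clock: 30.7
eef_pos: [0.5967, 0.0768, 0.1236]
tool_rot: [0.784, 0.62, 0.002, -0.0]
ft_force: [-1.6, 4.0, 7.1]
grip_width: 0.0178
```

```bash
python3 t1.py 3;python3 - <<'E'
from h import *
c=camera("wrist");cv2.imwrite("pics/w11.png",cv2.resize(c["color"][230:450,200:440,::-1],None,fx=2.5,fy=2.5))
C=cams()
a=C["scene"]["color"][165:285,330:470,::-1];cv2.imwrite("pics/s11c.png",cv2.resize(a,None,fx=5,fy=5,interpolation=cv2.INTER_CUBIC))
a=C["side"]["color"][145:255,300:420,::-1];cv2.imwrite("pics/d11c.png",cv2.resize(a,None,fx=5,fy=5,interpolation=cv2.INTER_CUBIC))
E
```

```text
[-0.0005 -0.0188  0.1236] 61.48 Mz 0.166 tau6 0.0352 v6 0.104 F [-1.6  4.   7.1] 0.0178 j6 1.931 30.7
[-0.0006 -0.0188  0.1236] 61.46 Mz 0.053 tau6 0.1156 v6 -0.016 F [-2.1  3.9  6.6] 0.018 j6 1.931 30.75
[-0.0005 -0.0188  0.1236] 61.49 Mz 0.028 tau6 0.0802 v6 -0.005 F [-1.3  3.5  6.5] 0.0177 j6 1.931 30.8
```

View pics/w11.png

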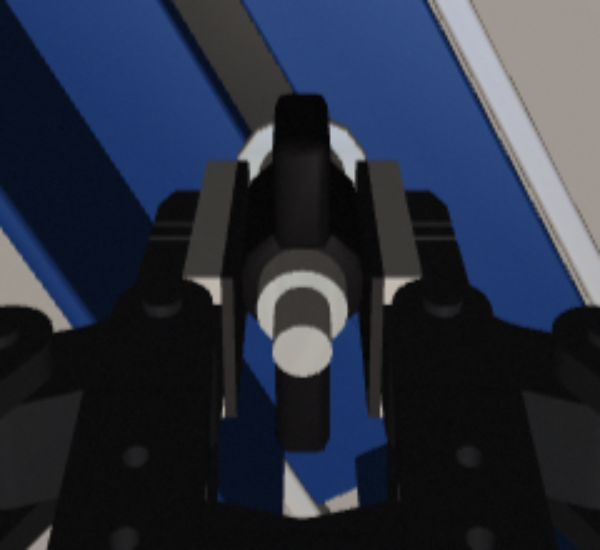

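View pics/s11c.png

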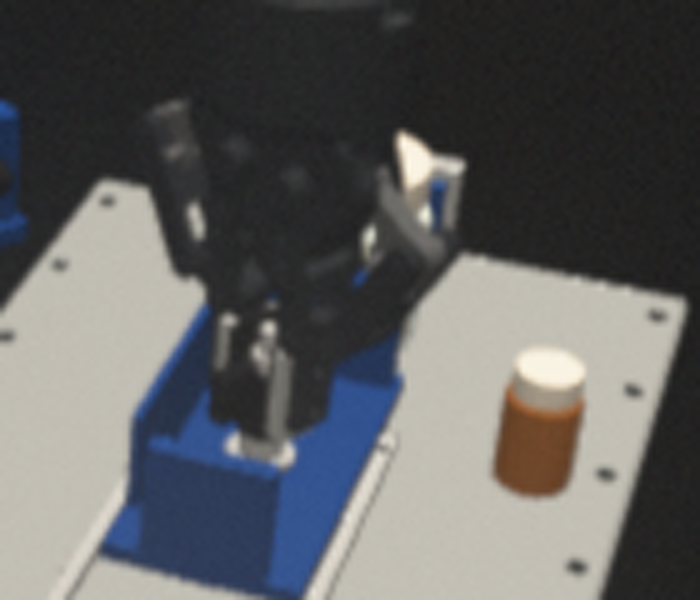

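View pics/d11c.png

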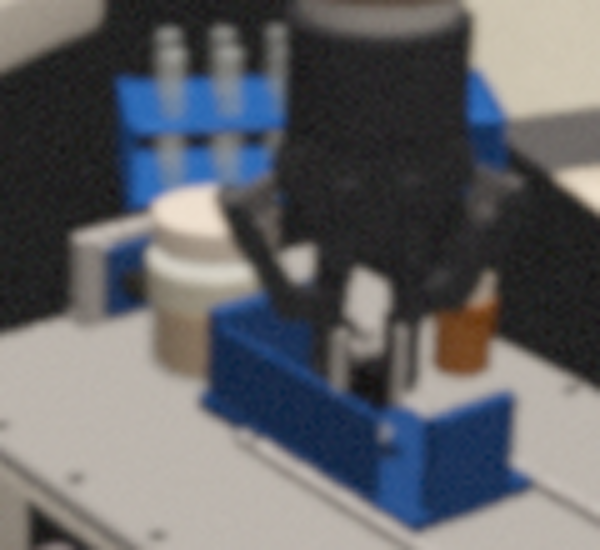

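Call:
{"api": "move_arm", "payload": {"motion": [[0,[0,0,0],0.1],[0,[0,0,0.001],0.2],[0,[0,0,0.001],0.3],[0,[0,0,0.001],0.4],[0,[0,0,0.001],0.5],[0,[0,0,0.002],0.6],[0,[0,0,0.002],0.7],[0,[0,0,0.002],0.8],[0,[0,0,0.002],0.9],[0,[0,0,0.003],1.0]]}}

```text
clock: 31.95
eef_pos: [0.5968, 0.0768, 0.1235]
tool_rot: [0.816, 0.578, 0.002, -0.0]
ft_force: [-1.6, 3.2, 6.7]
grip_width: 0.0178
```

```bash
python3 t1.py 1
```

```text
[-0.0005 -0.0188  0.1235] 55.48 Mz 0.121 tau6 0.0499 v6 0.103 F [-1.6  3.2  6.7] 0.0178 j6 2.035 31.95
```

Call:
{"api": "move_arm", "payload": {"motion": [[0,[0,0,0],0.1],[0,[0,0,0.001],0.2],[0,[0,0,0.001],0.3],[0,[0,0,0.001],0.4],[0,[0,0,0.001],0.5],[0,[0,0,0.001],0.5],[0,[0,0,0.001],0.5],[0,[0,0,0.002],0.6],[0,[0,0,0.002],0.7],[0,[0,0,0.002],0.8]]}}

```text
clock: 32.95
eef_pos: [0.5969, 0.0768, 0.1234]
tool_rot: [0.839, 0.544, 0.002, -0.0]
ft_force: [-1.9, 3.5, 6.2]
grip_width: 0.0181
```

```bash
python3 t1.py 1
```

```text
[-0.0004 -0.0189  0.1234] 50.68 Mz 0.141 tau6 0.0531 v6 0.105 F [-1.9  3.5  6.2] 0.0181 j6 2.119 32.95
```

Call:
{"api": "move_arm", "payload": {"motion": [[0,[0,0,0],0.07],[0,[0,0,0],0.14],[0,[0,0,0.001],0.21],[0,[0,0,0.001],0.28],[0,[0,0,0.001],0.35],[0,[0,0,0.001],0.42],[0,[0,0,0.001],0.49],[0,[0,0,0.001],0.56],[0,[0,0,0.002],0.63],[0,[0,0,0.002],0.7]]}}

```text
clock: 33.95
eef_pos: [0.5969, 0.0768, 0.1234]
tool_rot: [0.859, 0.513, 0.002, -0.0]
ft_force: [-0.8, 2.7, 7.8]
grip_width: 0.0177
```

```bash
python3 t1.py 1
```

```text
[-0.0004 -0.0189  0.1234] 46.49 Mz 0.191 tau6 0.0995 v6 0.071 F [-0.8  2.7  7.8] 0.0177 j6 2.192 33.95
```

Call:
{"api": "move_arm", "payload": {"motion": [[0,[0,0,0],0.07],[0,[0,0,0],0.14],[0,[0,0,0.001],0.21],[0,[0,0,0.001],0.28],[0,[0,0,0.001],0.35],[0,[0,0,0.001],0.42],[0,[0,0,0.001],0.49],[0,[0,0,0.001],0.56],[0,[0,0,0.002],0.63],[0,[0,0,0.002],0.7]]}}

```text
clock: 34.95
eef_pos: [0.5969, 0.0767, 0.1233]
tool_rot: [0.877, 0.481, 0.002, -0.0]
ft_force: [-1.4, 3.2, 6.7]
grip_width: 0.0179
```

```bash
python3 t1.py 1
```

```text
[-0.0004 -0.0189  0.1233] 42.29 Mz 0.164 tau6 0.0642 v6 0.074 F [-1.4  3.2  6.7] 0.0179 j6 2.266 34.95
```

Call:
{"api": "move_arm", "payload": {"motion": [[0,[0,0,0],0.07],[0,[0,0,0],0.14],[0,[0,0,0.001],0.21],[0,[0,0,0.001],0.28],[0,[0,0,0.001],0.35],[0,[0,0,0.001],0.42],[0,[0,0,0.001],0.49],[0,[0,0,0.001],0.56],[0,[0,0,0.002],0.63],[0,[0,0,0.002],0.7]]}}

```text
clock: 35.95
eef_pos: [0.597, 0.0767, 0.1232]
tool_rot: [0.894, 0.448, 0.002, -0.0]
ft_force: [-2.7, 4.0, 6.9]
grip_width: 0.018
```

```bash
python3 t1.py 1
```

```text
[-0.0003 -0.019   0.1232] 38.09 Mz 0.179 tau6 0.0691 v6 0.072 F [-2.7  4.   6.9] 0.018 j6 2.339 35.95
```

Run:
```python
import numpy as np
d=np.array([[54,.025],[72,.08],[87,.055],[102,.087],[117,.125],[132,.104],[147,.158],[153.2,.166],[159.2,.121],[164,.141],[168.2,.191],[172.4,.164],[176.6,.179]])
a,m=d.T
for T0 in(.05,.06,.07,.08):
  r=[(np.sum((T0+.1*np.radians(np.maximum(0,a-b))-m)**2)**.5,b) for b in range(40,180,2)]
  print(T0,min(r),[(b,round(x,3)) for x,b in r if b%10==0 and x<1.25*min(r)[0]])
from scipy.optimize import least_squares
s=least_squares(lambda q:q[0]+q[1]*np.radians(np.maximum(0,a-q[2]))-m,[.06,.1,95]);print(s.x)
```

```text
0.05 (np.float64(0.08643188938603977), 96) [(90, np.float64(0.092)), (100, np.float64(0.09))]
0.06 (np.float64(0.08706562716853235), 102) [(90, np.float64(0.107)), (100, np.float64(0.087)), (110, np.float64(0.095))]
0.07 (np.float64(0.08848232108623165), 108) [(100, np.float64(0.099)), (110, np.float64(0.089)), (120, np.float64(0.104))]
0.08 (np.float64(0.0942434536255661), 114) [(110, np.float64(0.097)), (120, np.float64(0.096)), (130, np.float64(0.114))]
[5.24999999e-02 7.01455026e-02 7.56764589e+01]
```

Torque has risen from about 0.06 to 0.18 N m, and a fit puts the bite at about 102° of turn (now 177°). About 15° more makes the quarter turn.

Call:
{"api": "move_arm", "payload": {"motion": [[0,[0,0,0],0.07],[0,[0,0,0],0.14],[0,[0,0,0.001],0.21],[0,[0,0,0.001],0.28],[0,[0,0,0.001],0.35],[0,[0,0,0.001],0.42],[0,[0,0,0.001],0.49],[0,[0,0,0.001],0.56],[0,[0,0,0.002],0.63],[0,[0,0,0.002],0.7]]}}

```text
clock: 36.95
eef_pos: [0.5971, 0.0767, 0.1232]
tool_rot: [0.91, 0.415, 0.002, -0.0]
ft_force: [-1.8, 3.4, 8.1]
grip_width: 0.018
```

```bash
python3 t1.py 1
```

```text
[-0.0002 -0.019   0.1232] 33.89 Mz 0.144 tau6 0.0808 v6 0.072 F [-1.8  3.4  8.1] 0.018 j6 2.412 36.95
```

Call:
{"api": "move_arm", "payload": {"motion": [[0,[0,0,0],0.07],[0,[0,0,0],0.14],[0,[0,0,0.001],0.21],[0,[0,0,0.001],0.28],[0,[0,0,0.001],0.35],[0,[0,0,0.001],0.42],[0,[0,0,0.001],0.49],[0,[0,0,0.001],0.56],[0,[0,0,0.002],0.63],[0,[0,0,0.002],0.7]]}}

```text
clock: 37.95
eef_pos: [0.5971, 0.0766, 0.1231]
tool_rot: [0.924, 0.382, 0.002, -0.0]
ft_force: [-0.6, 4.2, 7.3]
grip_width: 0.0179
```

```bash
python3 t1.py 1
```

```text
[-0.0003 -0.0191  0.1231] 29.68 Mz 0.117 tau6 0.0819 v6 0.071 F [-0.6  4.2  7.3] 0.0179 j6 2.486 37.95
```

Call:
{"api": "move_arm", "payload": {"motion": [[0,[0,0,0],0.07],[0,[0,0,0],0.14],[0,[0,0,0.001],0.21],[0,[0,0,0.001],0.28],[0,[0,0,0.001],0.35],[0,[0,0,0.001],0.42],[0,[0,0,0.001],0.49],[0,[0,0,0.001],0.56],[0,[0,0,0.002],0.63],[0,[0,0,0.002],0.7]]}}

```text
clock: 38.95
eef_pos: [0.5971, 0.0766, 0.1231]
tool_rot: [0.938, 0.347, 0.002, -0.0]
ft_force: [-0.9, 3.2, 8.4]
grip_width: 0.0177
```

```bash
python3 t1.py 3
```

```text
[-0.0002 -0.0191  0.1231] 25.48 Mz 0.177 tau6 0.0853 v6 0.072 F [-0.9  3.2  8.4] 0.0177 j6 2.559 38.95
[-0.0002 -0.0191  0.1231] 25.47 Mz 0.115 tau6 0.1354 v6 -0.011 F [-1.3  3.   6.5] 0.0181 j6 2.559 39.0
[-0.0002 -0.0191  0.1231] 25.49 Mz 0.129 tau6 0.1011 v6 -0.001 F [-0.3  2.9  6.9] 0.0178 j6 2.559 39.05
```

Run:
```python
from h import *
c=camera("wrist");cv2.imwrite("pics/w12.png",cv2.resize(c["color"][230:450,200:440,::-1],None,fx=2.5,fy=2.5))
d=np.array([[54,.025],[72,.08],[87,.055],[102,.087],[117,.125],[132,.104],[147,.158],[153.2,.166],[159.2,.121],[164,.141],[168.2,.191],[172.4,.164],[176.6,.179],[180.8,.144],[185,.117],[189.2,.177]])
a,m=d.T
for T0 in(.05,.06,.07,.08):
 for k in (.08,.1):
  r=[(np.sum((T0+k*np.radians(np.maximum(0,a-b))-m)**2)**.5,b) for b in range(40,190,2)]
  print(T0,k,min(r),end=' ')
# tau6 at v~.104 and ~.072
t=np.array([[87,-.0057],[102,.0139],[117,.018],[132,.0427],[147,.0507],[153.2,.0352],[159.2,.0499],[164,.0531]]);print(np.polyfit(np.radians(t[:,0]),t[:,1],1))
t=np.array([[168,.0995],[172,.0642],[176.6,.0691],[180.8,.0808],[185,.0819],[189.2,.0853]]);print(np.polyfit(np.radians(t[1:,0]),t[1:,1],1))
```

```text
0.05 0.08 (np.float64(0.11114662508270202), 90) 0.05 0.1 (np.float64(0.13011014549805833), 106) 0.06 0.08 (np.float64(0.11167566570881371), 98) 0.06 0.1 (np.float64(0.12807685532344545), 112) 0.07 0.08 (np.float64(0.11403442301541654), 106) 0.07 0.1 (np.float64(0.12805224192459957), 120) 0.08 0.08 (np.float64(0.11861656373143221), 112) 0.08 0.1 (np.float64(0.12831818903485498), 126) [ 0.04061449 -0.06182254]
[ 0.07373461 -0.15631069]
```

View pics/w12.png

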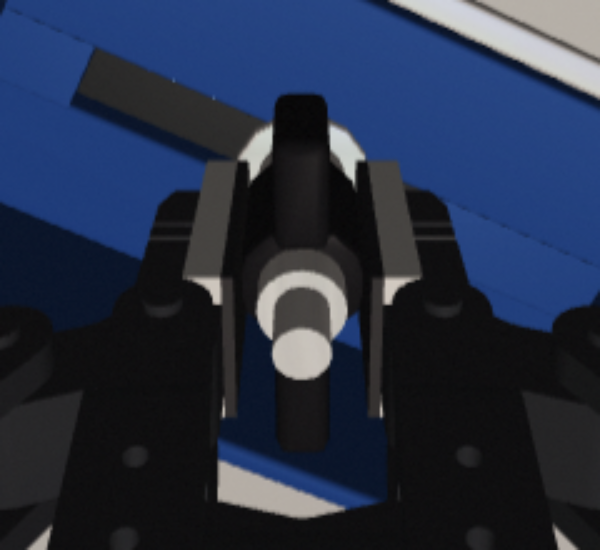

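Run:
```python
import cv2,numpy as np
w9=cv2.imread("pics/w9.png") # crop 240:440,200:440
for n in("w10","w11","w12"):
    a=cv2.imread(f"pics/{n}.png").astype(float)[:,:,2] # red channel: blue bg low
    for x in(252,258,264,270,336,342,348,354):
        p=a[95:190,x-1:x+2].mean(1); i=int(p[:60].argmax());mx=p[:60].max();bg=p[:10].mean();h=(mx+bg)/2
        j=i
        while p[j]>h and j>0:j-=1
        up=95+j+(h-p[j])/(p[j+1]-p[j])
        # lower edge of white (falls to stem/hub)
        k=i
        while p[k]>mx*.5 and k<len(p)-1:k+=1
        print(n,x,"top %.1f low %.1f max %d bg %d"%(up,95+k,mx,bg))
a=[cv2.imread(f"pics/{n}.png")[80:220,180:430] for n in("w10","w11","w12")]
cv2.imwrite("pics/cmp.png",cv2.resize(np.hstack(a),None,fx=1.06,fy=2.2))
```

```text
w10 252 top 134.3 low 182.0 max 201 bg 34
w10 258 top 127.3 low 176.0 max 205 bg 34
w10 264 top 124.1 low 161.0 max 207 bg 34
w10 270 top 121.4 low 152.0 max 207 bg 34
w10 336 top 122.8 low 152.0 max 207 bg 32
w10 342 top 125.9 low 163.0 max 207 bg 31
w10 348 top 128.9 low 176.0 max 204 bg 31
w10 354 top 136.9 low 181.0 max 202 bg 32
w11 252 top 136.8 low 180.0 max 177 bg 54
w11 258 top 129.8 low 174.0 max 179 bg 55
w11 264 top 127.0 low 160.0 max 181 bg 54
w11 270 top 124.4 low 153.0 max 177 bg 55
w11 336 top 125.4 low 155.0 max 182 bg 41
w11 342 top 128.2 low 167.0 max 181 bg 41
w11 348 top 132.8 low 177.0 max 178 bg 41
w11 354 top 139.7 low 183.0 max 177 bg 41
w12 252 top 136.8 low 180.0 max 200 bg 33
w12 258 top 131.1 low 174.0 max 205 bg 33
w12 264 top 127.7 low 161.0 max 206 bg 34
w12 270 top 124.4 low 153.0 max 200 bg 34
w12 336 top 125.8 low 158.0 max 207 bg 35
w12 342 top 128.6 low 169.0 max 208 bg 35
w12 348 top 132.5 low 178.0 max 204 bg 35
w12 354 top 141.0 low 184.0 max 201 bg 35
```

View pics/cmp.png

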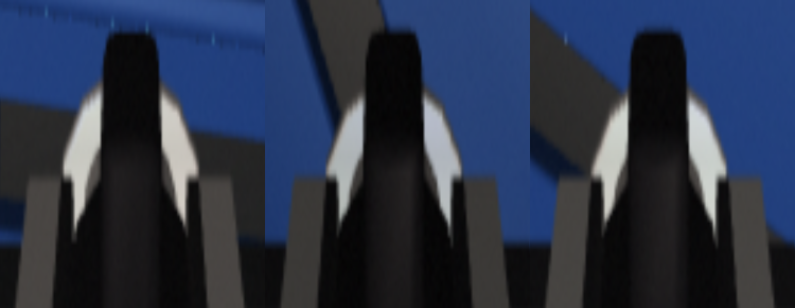

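The wing is still upright in the grip at (303,275), so there was no slip. Torque readings put the bite between 90° and 120° of turn. At 189° that is about a quarter turn past it, so I stop here, release and lift.

Call:
{"api": "move_arm", "payload": {"motion": [[22,[0,0,0],0],[26,[0,0,0],0],[30,[0,0,0],0],[34,[0,0,0],0],[34,[0,0,0],0],[34,[0,0,0],0],[34,[0,0,-0.1],0],[34,[0,0,-0.3],0],[34,[0,0,-0.6],0],[34,[0,0,-0.9],0]]}}

```text
clock: 40.1
eef_pos: [0.5959, 0.0756, 0.1679]
tool_rot: [0.938, 0.347, 0.0, 0.0]
ft_force: [0.6, 0.6, 0.1]
grip_width: 0.0336
```

Call:
{"api": "move_arm", "payload": {"motion": [[34,[0,0,-0.4],0],[34,[0,0,-0.8],0],[34,[0,0,-1.2],0],[34,[-0.2,0,-1.6],0],[34,[-0.5,0,-2.0],0],[34,[-0.8,0,-2.3],0],[34,[-1.0,0,-2.5],0],[34,[-1.1,0,-2.5],0],[34,[-1.1,0,-2.5],0],[34,[-1.1,0,-2.5],0]]}}

```text
clock: 41.1
eef_pos: [0.5536, 0.0398, 0.2905]
tool_rot: [0.938, 0.347, -0.001, -0.0]
ft_force: [0.4, 0.5, 0.4]
grip_width: 0.0339
```

```bash
python3 st.py
python3 - <<'E'
from h import *
o=get_obs()
json.dump({k:np.array(o[k]).tolist() for k in o},open("w13.json","w"))
c=camera("wrist");cv2.imwrite("pics/w13.png",c["color"][:,:,::-1])
C=cams()
a=C["scene"]["color"][185:285,350:470,::-1];cv2.imwrite("pics/s13c.png",cv2.resize(a,None,fx=6,fy=6,interpolation=cv2.INTER_CUBIC))
a=C["side"]["color"][175:255,300:420,::-1];cv2.imwrite("pics/d13c.png",cv2.resize(a,None,fx=6,fy=6,interpolation=cv2.INTER_CUBIC))
b=cv2.imread("pics/s6c.png");cv2.imwrite("pics/scmp.png",np.hstack([b[230:480,50:430],cv2.imread("pics/s13c.png")[230:480,50:430]]))
E
```

```text
(array([-0.0518, -0.0432,  0.2905]), np.float64(25.38)) Fsh 0.56 0.36 0.39 Mz [-0.013 -0.005 -0.02 ] 0.0339 j6 2.505 41.1
```

View pics/w13.png

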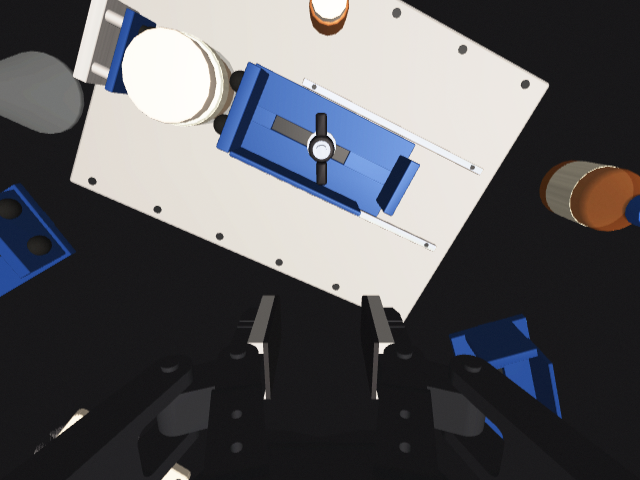

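View pics/scmp.png

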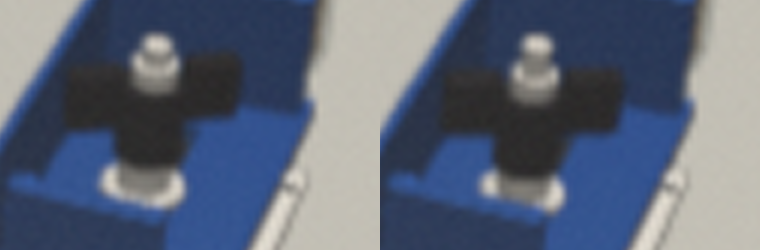

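View pics/d13c.png

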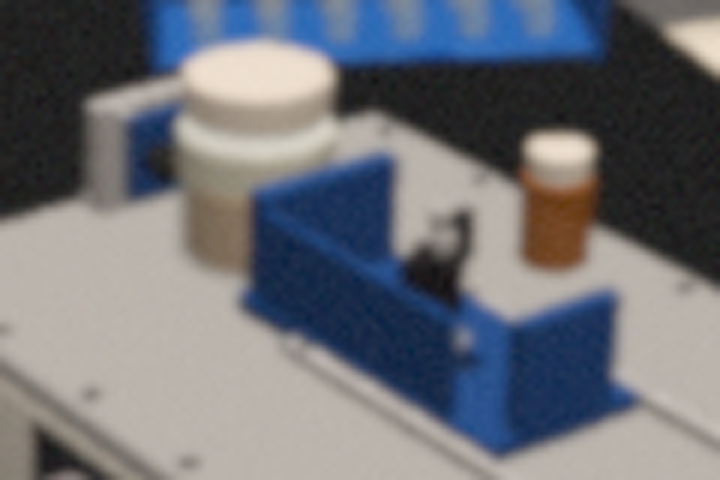

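Run:
```python
import cv2,numpy as np
from workcell import camera
S=[camera("scene")["color"][:,:,0].astype(float) for _ in range(4)]
b=np.mean(S,0); a=np.mean([cv2.imread(f"pics/{n}.png")[:,:,2].astype(float) for n in("scene6",)],0)
a1=cv2.imread("pics/scene1.png")[:,:,2].astype(float)
for x in(375,376,377,386,387,388,389):
    r=slice(246,264)
    def cen(im):
        p=im[r,x]-35; p=np.clip(p,0,None); return (p*np.arange(246,264)).sum()/p.sum()
    print(x,"before %.2f after %.2f"%(cen(a),cen(b)))
print("before\n",a[246:264,374:392:2].astype(int),"\nafter\n",b[246:264,374:392:2].astype(int))
```

```text
375 before 253.39 after 253.76
376 before 253.27 after 253.77
377 before 253.46 after 253.91
386 before 254.83 after 255.60
387 before 254.48 after 255.33
388 before 254.42 after 255.14
389 before 254.49 after 254.75
before
 [[ 53  52  45  45  43  44  44  46  47]
 [ 54  52  45  44  46  47  44  50  50]
 [ 53  50  43  46  43  43  43  49  53]
 [ 52  53  54  43  43  45  43  50  55]
 [ 54  81  83  56  50  51  52  54  51]
 [ 60 155 114  91  78  79  89  68  52]
 [ 70 202 125 119 112 110 129 119  54]
 [ 83 206 128 125 124 121 147 168  52]
 [ 85 201 153 131 127 124 166 186  55]
 [ 64 155 171 153 138 152 193 178  53]
 [ 53  84 135 149 153 187 197 135  53]
 [ 54  57  70  87 132 167 150  78  53]
 [ 51  53  52  58  70  80  77  57  52]
 [ 45  47  53  52  53  54  53  50  51]
 [ 47  45  46  46  50  51  52  52  53]
 [ 48  44  46  47  45  48  53  54  53]
 [ 46  47  46  47  46  47  53  55  52]
 [ 49  48  44  49  48  46  49  53  53]] 
after
 [[ 50  49  44  44  45  43  43  45  47]
 [ 52  51  47  44  45  45  44  49  51]
 [ 54  50  44  44  44  43  43  50  52]
 [ 53  52  45  44  45  44  43  51  51]
 [ 53  53  45  45  44  44  43  52  53]
 [ 54  79  63  46  45  43  47  53  53]
 [ 63 147  94  58  52  53  73  62  52]
 [ 79 196 117  95  91  89 118 102  52]
 [ 84 200 123 122 122 116 151 157  51]
 [ 74 167 119 121 125 122 168 188  53]
 [ 57  89  95 103 115 138 189 178  53]
 [ 54  58  59  68  87 129 185 134  52]
 [ 50  52  53  56  57  75 126  77  54]
 [ 47  48  50  52  52  56  68  56  53]
 [ 46  46  47  46  50  52  52  53  53]
 [ 45  47  47  45  46  47  52  53  53]
 [ 47  47  46  46  45  45  52  52  53]
 [ 46  46  46  46  47  46  52  54  53]]
```

Comparing the scene image before and after, the knob's foot washer dropped about 1.05 px. That is about 2.3 mm, or 105° to the bite, which agrees with the torque fit, so the knob is about 84° past it. Bracket, jar and vial are where they were after the push. The arm is clear, so I'll hand in.

Run:
```python
from workcell import *
print(get_obs()["clock"]);print(job_done())
```

```text
41.45
the job is handed in; nothing more can be done
None
```

The bracket now holds the jar against the buffer stop, and the wing knob is clamped. I handed the job in at 41.5 s; it reports no verdict.

- **Bracket:** I slid it about 27 mm by its heel tab. The push peaked at about 14.5 N, of which roughly 8 N reached the jar and buffer after friction. I then backed off, and pictures before and after tightening show bracket and jar unmoved.
- **Knob:** I gripped it by the hub and turned it 189° clockwise. The torque fit put the bite at 90–120° of turn. In the scene camera its foot sank about 2.3 mm, which means a bite at about 105°. That leaves it about 84° past the bite, uncertain by 10–15°.
- **Other checks:** The last side view shows the vial where it was. The arm came nowhere near the flask and reagent bottle, though I did not measure them again. The tool was clear with no contact force at hand-in.
- **Weak points:** The torque readings were noisy (about ±0.03 N m), and the last ones (0.12–0.18 N m) were somewhat below the 0.2 N m or so expected, which alone would put the knob nearer 70–80° past the bite. The washer shift in the wrist camera was ambiguous.

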